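# Chock the oiled flanged roller on the drip board

## Robot

A 6-joint arm with a two-finger parallel gripper is mounted at the origin on the work surface. World frame = base frame: x ahead of the robot, y to its left, z up, the work surface at z = 0. Lengths are in mm, angles in rad, forces in N, time in s.
With the tool pointing down it reaches from about 325 to 875 mm from the base axis. Payload 4.4 kg.
Tool frame: the origin (TCP) lies between the finger pads; the fingertips stand 14 mm ahead of it and the grasp point (between the pads) lies 5 mm behind it; x points along the fingers, y is the direction in which the jaws open and shut, and the axes are right-handed (so a half turn about x gives the same grasp; the last joint's range is limited). The gripper opens to 85 mm and grips with 20 to 120 N. Pads are 22 mm wide; open, the fingers measure 114 mm over their backs; the gripper's body (76 mm by 85 mm) begins 54 mm behind the grasp point. The pads swing forward as they close: fully open they stand 13 mm farther back than shut.
Start: joints at [-1.315, 0.207, 1.542, -0, 1.393, -0.15], TCP at [226.972, -528.31, 207.882] pointing down, gripper open.
Joint ranges: [-2.73, 2.73], [-0.86, 2.22], [0.23, 2.46], [-1.11, 4.25], [0.08, 2.63], [-2.82, 2.82]. Speed limits (rad/s): [2.79, 2.79, 3.14, 3.14, 3.14, 3.14].

## Interface

Orientations are given as a unit quaternion [w, x, y, z].
In Python, from station import status, grab_frame, camera_info, order gives the robot as it stands. The module is installed in compiled form; this text tells all that it offers.
- The arm moves only by the tool play_rows, never from a script. Its argument "motion" is a list of rows, each an object of numbers: "x", "y", "z": the shift along the world's x, y, z in units of 0.1 m (1.0 is 0.1 m); "wx", "wy", "wz": the turn, a rotation vector about the world's x, y, z in units of 1.5 rad (1.0 is 1.5 rad); "jaw": the gripper command: -1 is shut, 1 is fully open, values between are in proportion. In form: [{"x": .., "y": .., "z": .., "wx": .., "wy": .., "wz": .., "jaw": ..}, ...]. A call has 1 to 12 rows; each row shifts and turns the pose as measured when the row begins; what a row does not reach is not made up. A row lasts 1/8 s, in which the tool goes at most 62.5 mm and 10.7 degrees, less where a joint would pass 70% of its speed; a pose out of reach is approached as far as the arm can. A call with a number of a shift or a turn outside -1 to 1 is refused whole. A call with a gripper value outside its range is refused whole. The fingers move at their own pace and stop on an object; "force" is the grip in N (left out, the last holds). Time passes only in rows, so rows that do not move let the fingers close. It gives the time, the measured TCP pose, the force and the opening at its end, in the units of the state.
- status.observe(): the state, without advancing time (a new reading comes with each control period).
- grab_frame(name): name is "side" or "top"; returns (picture, depth): 480x640x3 uint8, red, green, blue; 480x640 float32, mm along the optical axis (not along the pixel's ray), 0 where there is no reading.
- camera_info(name): a dict with "intrinsics" (3x3 intrinsics, pixels), "camera_from_world" (4x4, takes a point from world to camera coordinates). Camera axes: x right, y down, z forward; pixel columns grow to the right and rows downward; lengths in mm; the calibration is good to about 2 mm. A picture is of the moment at which its call begins. camera_info takes no time and is no camera call.
- order.sign_off(): hands the job in, once; it reports no verdict.
The state is a dict: "t": time; "qpos": joint angles; "joint_velocities": joint speeds; "effort": joint torques, N m; "tool_pos": TCP position; "ee_rot": TCP orientation; "ft_force": force on the tool from outside, world axes, zero at the start; "ft_torque": the same for the moment, N m; "opening": opening from 0.0 (shut) to 1.0 (fully open).
Only numpy, scipy, OpenCV 4.12 (cv2) and the standard library are available. Lean on these libraries where they do the work, as an engineer would, in place of code of your own. Each camera call takes 0.05 s, during which the arm holds its last target.

## Task

Put the freshly oiled flanged roller out to drain on the sloping drip board. First set the rubber chock flat on the ribbed deck, square across the slope with its slanted face uphill; then lay the roller across the ribs on the uphill side of it, gently and snug against the chock with both flanges backed by it, so that it stays put when you let go and never runs free. Leave the plain roller, the sheave already draining and everything else as it is.

Things in the scene. Friction and masses are not known exactly. Their poses are not given: they have to be found in the camera images.
- deck: Ribbed metal deck of the fixed drip board, 270 x 270 mm. Origin: centre of its top, on the rib tops, about 65 mm above the bench. x points uphill (7 degrees above level, ribs along it), y across the slope, z square to the deck. Rims 17 mm above the rib tops at both sides and the high end; the low end is open over a catch pan 34 mm high that reaches 55 mm farther out.
- high_edge (a point): Middle of the deck's high end, on the rib tops.
- low_edge (a point): Middle of the deck's open low end, on the rib tops.
- chock: Loose black rubber chock, 58 (x) x 66 (y) x 26 mm, 150 g, flat on the bench. Origin: centre of its underside. Slanted face at its +x end: 41 degrees, from a 3 mm toe at x = 30 to z = 26 at x = 4 mm; upright back with a small steel eye at x = -28; flat parallel sides. A flanged roller resting on the deck against that face has its axis 48 mm from this origin along +x.
- roller: Flanged roller: dark steel spool, about 0.55 kg, that rolls freely. Origin: its centre; axle along y. Waist 36 mm across, 38 mm long, between two flanges 76 mm across and 9 mm thick; axle stubs 16 mm across reach y = +-50 mm. It starts hung by its stubs in one of the saddle's two pairs of V notches; lift it straight up by the waist.
- plain_roller: Bystander in the saddle's other notches: plain dark steel barrel 56 mm in diameter and 56 mm long, no flanges, the same axle stubs. Origin: its centre, axle along y.
- saddle: Fixed wooden saddle 200 mm (x) by 112 mm (y), on the bench. Origin: centre of its underside. Two uprights 14 mm thick at y = +-41 mm and 66 mm high carry V notches at x = -52 and +52 mm; a roller in them lies along y with its axis 56 mm above the bench.
- sheave: Bystander: grooved steel sheave, 60 mm in diameter, 16 mm high, lying flat on the deck near its high end, draining. Origin: centre of its underside.
- oil_bottle: Bystander: white plastic bottle, 170 mm high. Origin: centre of its underside.
- grease_tin: Bystander: steel tin, 84 mm in diameter, 90 mm high. Origin: centre of its underside.
- brush: Bystander: hand brush lying on the bench.
- spanner: Bystander: spanner lying on the bench.
- screwdriver: Bystander: flat screwdriver lying on the bench.
Things that resemble listed ones, but are neither listed nor needed, are in the scene too. Several things look just like the chock: the one meant starts farthest from the robot's base.

How it is judged:
By the outcome, as a careful person would: the job done as asked, in the order asked, and still so for the second after the job is handed in, with the robot touching nothing.
It also fails if it takes over 58 s, if anything falls off the work surface, if the arm or the gripper's body presses on something with over 40 N, if the wrist force passes 120 N, or if a joint passes its speed limit or range.

## Working session

There is one attempt and no reset: what is moved stays moved. The work goes in short steps, Python scripts to look and compute and a tool call to move; the robot and the scene stay as the last step left them, time stands still between calls to the robot, and variables do not carry over. Pictures are saved under pics/ and viewed, and the job is handed in when it is done.

Besides the shell and the picture viewer there is one more tool, called after ">>>" as name([rows], argument=value, ...), one row to a line, values as JSON. play_rows: Moves the arm, as the interface text tells. Its arguments: {"type":"object","properties":{"motion":{"type":"array","items":{"type":"object","properties":{"x":{"type":"number","minimum":-1,"maximum":1},"y":{"type":"number","minimum":-1,"maximum":1},"z":{"type":"number","minimum":-1,"maximum":1},"wx":{"type":"number","minimum":-1,"maximum":1},"wy":{"type":"number","minimum":-1,"maximum":1},"wz":{"type":"number","minimum":-1,"maximum":1},"jaw":{"type":"number"}}}},"force":{"type":"number"}},"required":["motion"]}

```bash
mkdir -p pics; cat > h.py <<'E'
import numpy as np,cv2,sys
from station import status,grab_frame,camera_info,order
def snap(n,tag):
    im,d=grab_frame(n); np.savez(f'pics/{tag}.npz',im=im,d=d); cv2.imwrite(f'pics/{tag}.png',im[:,:,::-1]); return im,d
def world(n,d,u,v,dd=None):
    c=camera_info(n);K=np.array(c['intrinsics']);T=np.array(c['camera_from_world'])
    z=d[int(round(v)),int(round(u))] if dd is None else dd
    p=np.linalg.inv(K)@np.array([u,v,1.])*z
    return (np.linalg.inv(T)@np.r_[p,1])[:3]
def cloud(n,d):
    c=camera_info(n);K=np.array(c['intrinsics']);T=np.array(c['camera_from_world'])
    v,u=np.mgrid[0:480,0:640]
    p=np.stack([(u-K[0,2])/K[0,0]*d,(v-K[1,2])/K[1,1]*d,d],-1)
    Ti=np.linalg.inv(T); w=p@Ti[:3,:3].T+Ti[:3,3]; w[d==0]=np.nan; return w
def proj(n,P):
    c=camera_info(n);K=np.array(c['intrinsics']);T=np.array(c['camera_from_world'])
    q=T@np.r_[P,1];q=K@q[:3];return q[:2]/q[2]
def crop(tag,u0,v0,u1,v1,s,out):
    im=np.load(f'pics/{tag}.npz')['im'][v0:v1,u0:u1,::-1]
    cv2.imwrite(f'pics/{out}.png',cv2.resize(im,None,fx=s,fy=s,interpolation=cv2.INTER_CUBIC))
E
python3 - <<'E'
from h import *
print(status.observe())
snap('top','t0');snap('side','s0')
for n in('top','side'):print(camera_info(n))
E
```

```text
{'t': 0.0, 'qpos': array([-1.31550485e+00,  2.07433205e-01,  1.54299443e+00,  3.01025432e-05,
        1.39353099e+00, -1.50499231e-01]), 'joint_velocities': array([-7.47790575e-04, -4.42656616e-05, -3.45112022e-04, -2.34125598e-04,
        1.89744473e-04, -1.48024447e-03]), 'effort': array([ 5.95421916e-04, -3.83031070e+01, -2.91593957e+01, -2.23761385e-04,
        1.04566617e-02,  1.27244715e-05]), 'tool_pos': array([ 226.76377765, -527.48423171,  206.69916569]), 'ee_rot': array([-0.14164851, -0.69256862, -0.1433203 ,  0.69263532]), 'ft_force': array([1.06436726, 0.51925189, 0.4698836 ]), 'ft_torque': array([-0.00808693,  0.00747293, -0.01734841]), 'opening': 0.9947591768101616}
{'intrinsics': array([[564.41876076,   0.        , 317.09732134],
       [  0.        , 564.41876076, 236.30516415],
       [  0.        ,   0.        ,   1.        ]]), 'camera_from_world': array([[ 2.44045064e-02, -9.99689661e-01, -5.00014085e-03,
         1.17957644e+01],
       [-9.97626040e-01, -2.40313444e-02, -6.45350934e-02,
         4.87747381e+02],
       [ 6.43949056e-02,  6.56321782e-03, -9.97902911e-01,
         1.45407734e+03],
       [ 0.00000000e+00,  0.00000000e+00,  0.00000000e+00,
         1.00000000e+00]])}
{'intrinsics': array([[529.82648389,   0.        , 314.36317201],
       [  0.        , 529.82648389, 235.09689675],
       [  0.        ,   0.        ,   1.        ]]), 'camera_from_world': array([[-8.74147673e-01, -4.85169772e-01, -2.18205948e-02,
         4.24043132e+02],
       [-2.15191510e-01,  4.27214019e-01, -8.78169002e-01,
         1.59582368e+02],
       [ 4.35383118e-01, -7.62953783e-01, -4.77852556e-01,
         1.08868902e+03],
       [ 0.00000000e+00,  0.00000000e+00,  0.00000000e+00,
         1.00000000e+00]])}
```

View pics/t0.png

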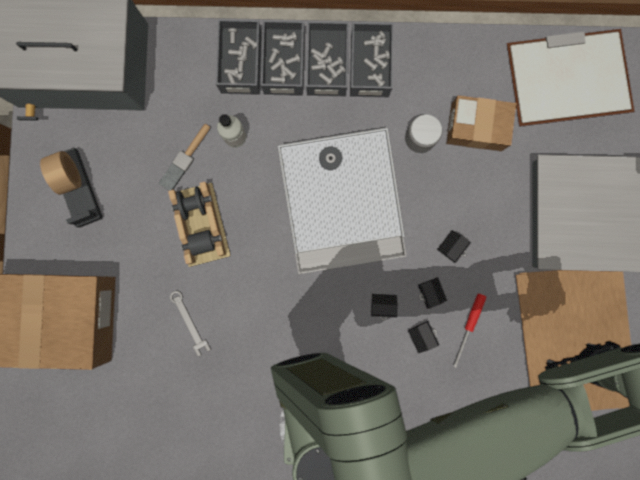

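View pics/s0.png

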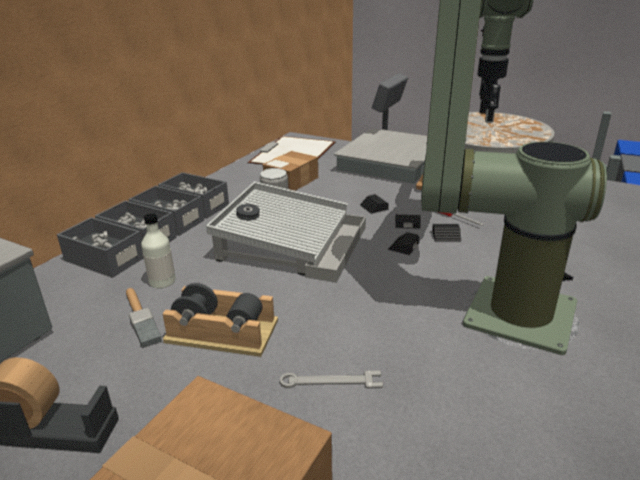

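```bash
python3 - <<'E'
from h import *
a=np.load('pics/t0.npz');d=a['d']
w=cloud('top',d)
for u,v in[(454,246),(432,292),(384,305),(424,336),(330,150),(190,204),(201,243),(230,128),(425,132)]:
    print(u,v,world('top',d,u,v).round(1))
crop('t0',414,206,494,286,7,'c1')
crop('t0',270,120,410,280,4,'c2')
crop('t0',150,170,240,270,6,'c3')
E
```

```text
454 246 [ 470.2 -330.7   23.9]
432 292 [ 350.5 -274.8   26. ]
384 305 [ 314.5 -151.9   29. ]
424 336 [ 238.5 -255.1   29.2]
330 150 [698.7  -3.8  92.1]
190 204 [557.3 344.8  72.7]
201 243 [459.2 310.5  86.3]
230 128 [738.2 240.8 132.6]
425 132 [ 750.8 -240.6   87.8]
```

View pics/c1.png

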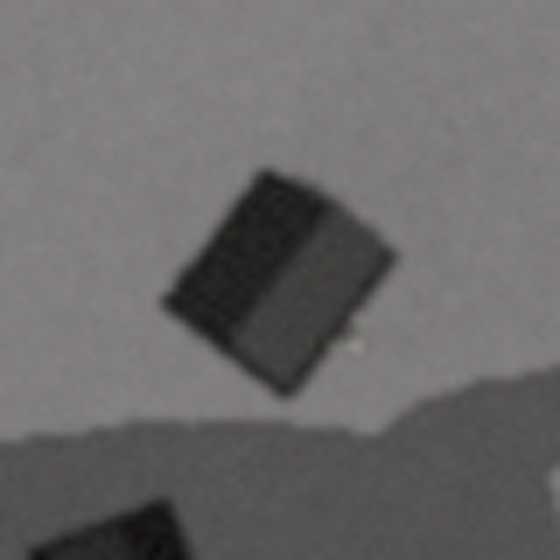

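View pics/c2.png

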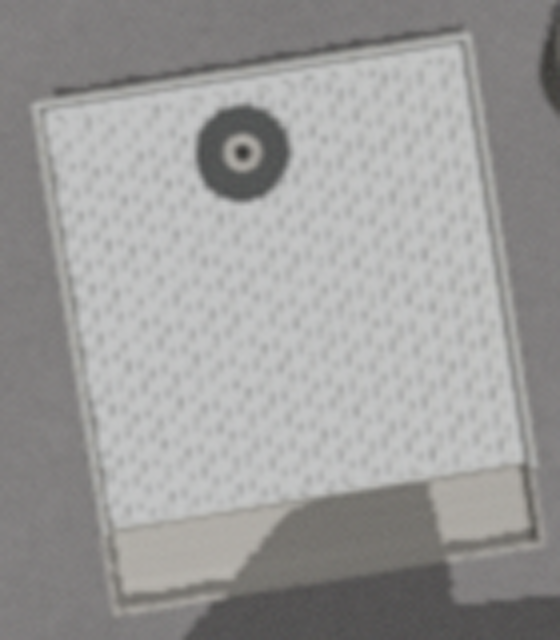

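View pics/c3.png

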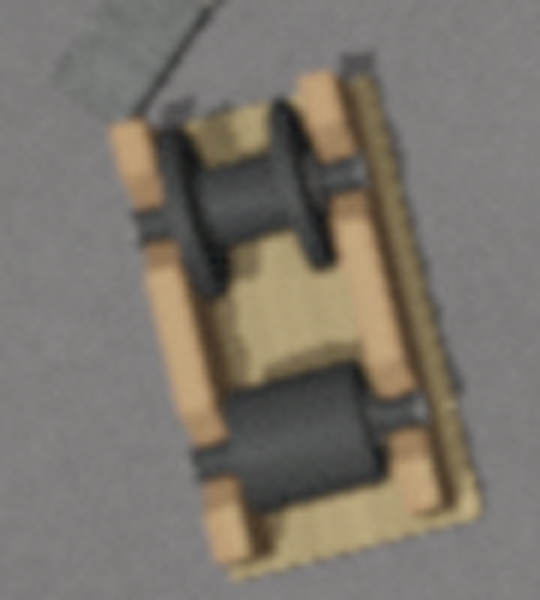

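```bash
cat >> h.py <<'E'
def ray(n,u,v,z):
    c=camera_info(n);K=np.array(c['intrinsics']);T=np.array(c['camera_from_world'])
    R=T[:3,:3];o=-R.T@T[:3,3];r=R.T@np.linalg.inv(K)@np.array([u,v,1.]);return o+r*(z-o[2])/r[2]
E
python3 - <<'E'
from h import *
d=np.load('pics/t0.npz')['d'];w=cloud('top',d)
f=lambda c,z:ray('top',414+(c[0]+.5)/7-.5,206+(c[1]+.5)/7-.5,z)
t1=f((268,168),3);t2=f((165,302),3);b1=f((398,256),26);b2=f((288,398),26)
print('chock',t1,t2,b1,b2)
v=(t1+t2-b1-b2)/2;print('len',v,np.degrees(np.arctan2(v[1],v[0])),np.linalg.norm(t1-t2),np.linalg.norm(b1-b2),np.linalg.norm(v))
for e in(t2-t1,b2-b1):print(np.degrees(np.arctan2(e[1],e[0])))
x=v[:2]/np.linalg.norm(v[:2]); print('origin', ((t1+t2)/2)[:2]-30*x, ((b1+b2)/2)[:2]+28*x)
# rim/bench noise
# deck plane
m=np.zeros((480,640),bool);pts=[]
P=w[190:225,300:385].reshape(-1,3);P=np.vstack([P,w[145:180,350:380].reshape(-1,3)])
P=P[np.isfinite(P).all(1)]
A=np.c_[P[:,:2],np.ones(len(P))];s,res,_,_=np.linalg.lstsq(A,P[:,2],rcond=None)
for _ in range(5):
    r=P[:,2]-A@s;k=abs(r)<2*r.std();P=P[k];A=A[k];s=np.linalg.lstsq(A,P[:,2],rcond=None)[0]
print('plane',s,'slope',np.degrees(np.arctan(np.hypot(*s[:2]))),'uphill',np.degrees(np.arctan2(s[1],s[0])),(P[:,2]-A@s).std())
print('bench z',np.nanmedian(w[280:300,240:280,2]),np.nanmedian(w[180:240,460:500,2]),np.nanmedian(w[190:250,240:270,2]))
# deck corners in c2 crop scale4 (inner rim->outer)
g=lambda c,z:ray('top',270+(c[0]+.5)/4-.5,120+(c[1]+.5)/4-.5,z)
zh=65+135*.122+17; zl=65-16.5+17
C=[g((33,103),zh),g((470,32),zh),g((537,463),zl),g((103,527),zl-17)]
le=[g((110,528),48.5),g((527,465),48.5)]
print('corners',np.round(C,1),'low edge',np.round(le,1))
S=g((243,152),65+85*.122+16);print('sheave',S)
print('grid z rows');
q=lambda c,z:ray('top',150+(c[0]+.5)/6-.5,170+(c[1]+.5)/6-.5,z)
st=[q((140,225),64),q((365,172),64)]
print('stub tops',st,'mid',(st[0]+st[1])/2)
print('waist', q((248,205),74))
st=[q((197,462),64),q((425,408),64)];print('plain',st)
E
```

```text
chock [ 514.37743214 -329.61901604    3.        ] [ 463.14346882 -291.5723713     3.        ] [ 481.09549491 -372.43047123   26.        ] [ 427.79949627 -332.39012669   26.        ]
len [ 34.31295489  41.81460529 -23.        ] 50.627787892947346 63.81587712897576 66.66102805950425 58.777887754193216
143.40220157103366
143.08310742199
origin [ 469.72978037 -333.78693329] [ 472.20945436 -330.76514198]
plane [ 0.12042799  0.02279317 -7.94526313] slope 6.987664046444404 uphill 10.717485432917353 2.501240886210747
bench z 0.05636560062691842 0.6058807229642298 0.23829800725457062
corners [[ 705.9  126.    98.5]
 [ 756.9 -144.4   98.5]
 [ 491.7 -194.8   65.5]
 [ 445.5   77.7   48.5]] low edge [[ 445.    73.2   48.5]
 [ 491.5 -190.9   48.5]]
sheave [679.6735215   -5.16595616  91.37      ]
grid z rows
stub tops [array([549.49380809, 389.8286758 ,  64.        ]), array([574.23137883, 295.70085168,  64.        ])] mid [561.86259346 342.76476374  64.        ]
waist [557.88385462 342.24313903  74.        ]
plain [array([450.10441773, 361.785358  ,  64.        ]), array([475.11133555, 266.82674215,  64.        ])]
```

```bash
cat >> h.py <<'E'
from scipy.spatial.transform import Rotation as Ro
def tool():
    s=status.observe();q=s['ee_rot'];R=Ro.from_quat(np.r_[q[1:],q[0]]).as_matrix();return s,R
def rep():
    s,R=tool();print('t',round(s['t'],2),'pos',s['tool_pos'].round(1),'x',R[:,0].round(3),'jaw',R[:,1].round(3),'jawyaw',np.degrees(np.arctan2(R[1,1],R[0,1])).round(2),'F',s['ft_force'].round(1),'open',round(s['opening'],3),'q',s['qpos'].round(2));return s,R
E
python3 - <<'E'
from h import *
rep()
a=np.load('pics/t0.npz');im=a['im'];w=cloud('top',a['d'])
g=im.astype(int).sum(2)
sub=g[206:268,414:494]; print(np.percentile(sub,[5,30,60,90]))
up=cv2.resize(cv2.cvtColor(im,cv2.COLOR_RGB2GRAY)[220:262,430:480],None,fx=8,fy=8,interpolation=cv2.INTER_CUBIC)
m=(up<82).astype(np.uint8);cs=cv2.findContours(m,0,2)[0];c=max(cs,key=cv2.contourArea)
print(cv2.minAreaRect(c),cv2.approxPolyDP(c,14,True).reshape(-1,2).tolist())
# z>15 points of chock
P=w[225:268,434:475].reshape(-1,3);k=P[:,2]>20;print(k.sum(),np.nanmean(P[k],0),cv2.minAreaRect(P[k][:,:2].astype(np.float32)))
E
```

```text
t 0.1 pos [ 226.8 -527.6  206.8] x [-0.001  0.002 -1.   ] jaw [ 0.395 -0.919 -0.002] jawyaw -66.75 F [-0.5  0.3  0.1] open 1.0 q [-1.32  0.21  1.54 -0.    1.39 -0.15]
[137.95 369.   378.   385.  ]
((193.13088989257812, 207.35299682617188), (192.27780151367188, 217.08648681640625), 37.59309005737305) [[176, 82], [58, 235], [181, 335], [213, 335], [323, 178]]
388 [ 467.03628268 -338.90145792   25.78260601] ((467.9267272949219, -336.6117248535156), (48.22713088989258, 66.95315551757812), 53.940208435058594)
```

>>> play_rows([
  {"x":0.48,"y":0.38,"wz":0.08,"jaw":1},
  {"x":0.48,"y":0.38,"wz":0.08},
  {"x":0.48,"y":0.38,"wz":0.08},
  {"x":0.48,"y":0.38,"wz":0.08},
  {"x":0.4,"y":0.3,"z":-0.2},
  {"z":-0.2},
], force=30)

```text
$.motion[0]: bad value
```

```bash
python3 -c "
from h import *
rep()"
```

```text
t 0.1 pos [ 226.8 -527.6  206.8] x [-0.001  0.002 -1.   ] jaw [ 0.395 -0.919 -0.002] jawyaw -66.75 F [-0.5  0.3  0.1] open 1.0 q [-1.32  0.21  1.54 -0.    1.39 -0.15]
```

>>> play_rows([
  {"x":0.48,"y":0.38,"z":0,"wx":0,"wy":0,"wz":0.08,"jaw":1},
  {"x":0.48,"y":0.38,"z":0,"wx":0,"wy":0,"wz":0.08,"jaw":1},
  {"x":0.48,"y":0.38,"z":0,"wx":0,"wy":0,"wz":0.08,"jaw":1},
  {"x":0.48,"y":0.38,"z":0,"wx":0,"wy":0,"wz":0.08,"jaw":1},
  {"x":0.4,"y":0.3,"z":-0.2,"wx":0,"wy":0,"wz":0,"jaw":1},
  {"x":0,"y":0,"z":-0.2,"wx":0,"wy":0,"wz":0,"jaw":1},
], force=30)

```text
t: 0.85
tool_pos: [463.9, -339.8, 164.9]
ee_rot: [0.307, 0.637, 0.307, -0.637]
ft_force: [-0.4, 0.1, 0.1]
opening: 1.001
```

```bash
python3 -c "
from h import *
rep()"
```

```text
t 0.85 pos [ 463.9 -339.8  164.9] x [ 0.     0.001 -1.   ] jaw [ 0.782 -0.623 -0.001] jawyaw -38.57 F [-0.4  0.1  0.1] open 1.001 q [-0.78  0.25  1.59  0.    1.31 -0.11]
```

>>> play_rows([
  {"x":0.03,"y":0.01,"z":-0.4,"wx":0,"wy":0,"wz":0.018,"jaw":1},
  {"x":0,"y":0,"z":-0.4,"wx":0,"wy":0,"wz":0,"jaw":1},
  {"x":0,"y":0,"z":-0.35,"wx":0,"wy":0,"wz":0,"jaw":1},
  {"x":0,"y":0,"z":-0.2,"wx":0,"wy":0,"wz":0,"jaw":1},
  {"x":0,"y":0,"z":0,"wx":0,"wy":0,"wz":0,"jaw":1},
])

```text
t: 1.48
tool_pos: [465.5, -334.3, 22.1]
ee_rot: [-0.314, -0.631, -0.32, 0.633]
ft_force: [0.7, -1.0, 0.5]
opening: 1.0
```

```bash
python3 -c "
from h import *
rep();snap('side','s1');crop('s1',330,150,490,270,5,'c4')"
```

```text
t 1.48 pos [ 465.5 -334.3   22.1] x [-0.005  0.006 -1.   ] jaw [ 0.801 -0.598 -0.008] jawyaw -36.75 F [ 0.7 -1.   0.5] open 1.0 q [-0.77  0.42  1.68  0.    1.04 -0.13]
```

View pics/c4.png

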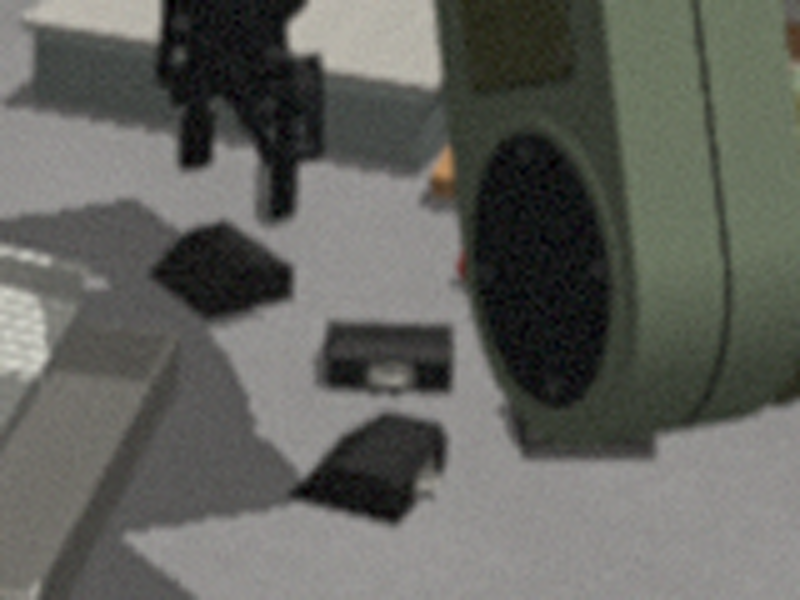

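```bash
python3 -c "
from h import *
rep()
print(proj('side',np.array([465.5,-334.3,22])),proj('side',np.array([465.5,-334.3,8])),proj('side',np.array([472,-332,13])))
d=np.load('pics/s1.npz')['d']
for u,v in[(385,190),(369,180),(375,204)]:print(world('side',d,u,v).round(1))
snap('side','s2');crop('s2',330,150,490,270,5,'c5')"
```

```text
t 1.52 pos [ 466.1 -335.    23.1] x [-0.004  0.005 -1.   ] jaw [ 0.801 -0.598 -0.006] jawyaw -36.75 F [ 0.2  0.2 -0.6] open 1.003 q [-0.77  0.42  1.68  0.    1.04 -0.13]
[376.05585674 199.66021043] [375.89323162 204.03657678] [373.57137195 202.35765239]
[ 424.8 -297.2   75. ]
[ 502.4 -364.4   65.4]
[ 460.  -314.2   17.8]
```

View pics/c5.png

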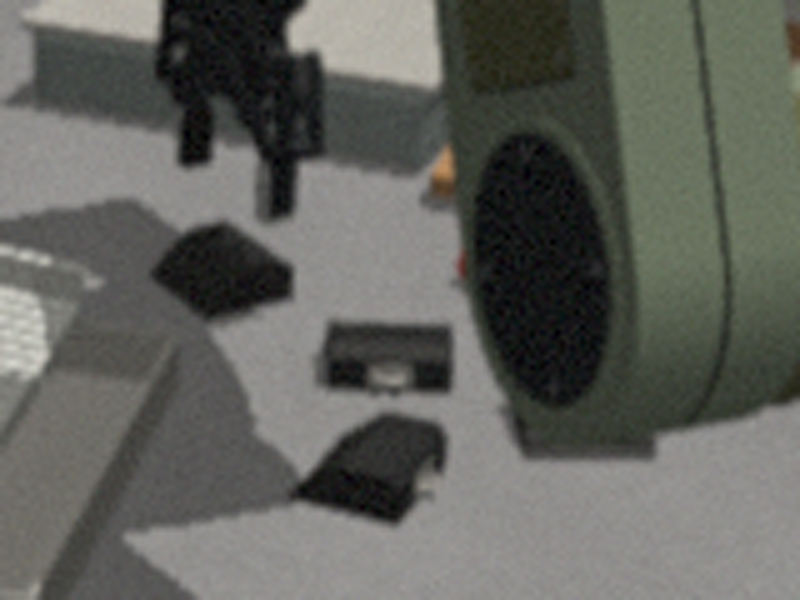

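```bash
python3 -c "
from h import *
d0=np.load('pics/s0.npz')['d']
print('s0 tcp',proj('side',np.array([227,-528,207.])),proj('side',np.array([227,-528,193.])))
crop('s0',440,40,560,160,5,'c6')
crop('s2',350,140,430,220,8,'c7')
d=np.load('pics/s2.npz')['d']
for v in range(176,198,2):
  print(v,[world('side',d,u,v).round(0).tolist() for u in(383,385,387)])
"
```

```text
s0 tcp [483.90834028 129.72589824] [483.25927297 134.54442643]
176 [[433.0, -298.0, 115.0], [424.0, -291.0, 119.0], [414.0, -279.0, 125.0]]
178 [[432.0, -297.0, 109.0], [422.0, -285.0, 116.0], [414.0, -281.0, 119.0]]
180 [[430.0, -293.0, 106.0], [420.0, -283.0, 111.0], [413.0, -277.0, 114.0]]
182 [[429.0, -289.0, 101.0], [424.0, -292.0, 101.0], [413.0, -280.0, 108.0]]
184 [[431.0, -297.0, 92.0], [424.0, -292.0, 95.0], [421.0, -301.0, 92.0]]
186 [[432.0, -300.0, 84.0], [425.0, -296.0, 88.0], [420.0, -299.0, 87.0]]
188 [[431.0, -298.0, 79.0], [425.0, -297.0, 81.0], [420.0, -300.0, 81.0]]
190 [[432.0, -300.0, 73.0], [426.0, -301.0, 73.0], [424.0, -309.0, 71.0]]
192 [[433.0, -304.0, 65.0], [425.0, -298.0, 69.0], [418.0, -296.0, 71.0]]
194 [[430.0, -297.0, 62.0], [427.0, -305.0, 59.0], [425.0, -314.0, 56.0]]
196 [[480.0, -424.0, -6.0], [473.0, -424.0, -4.0], [466.0, -421.0, -2.0]]
```

View pics/c6.png

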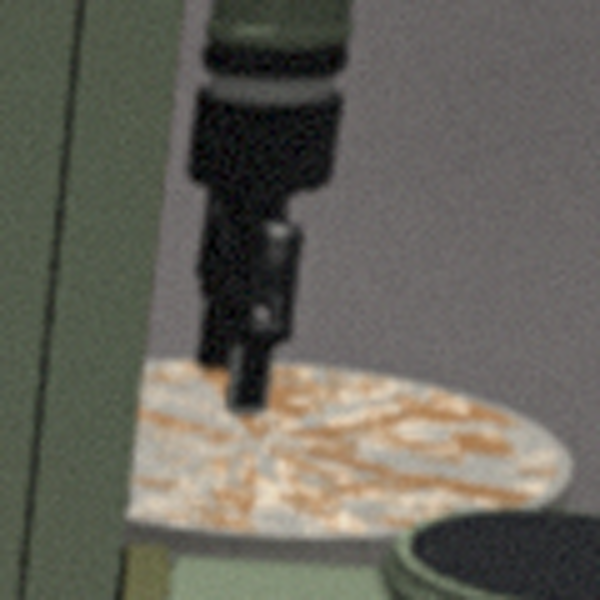

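View pics/c7.png

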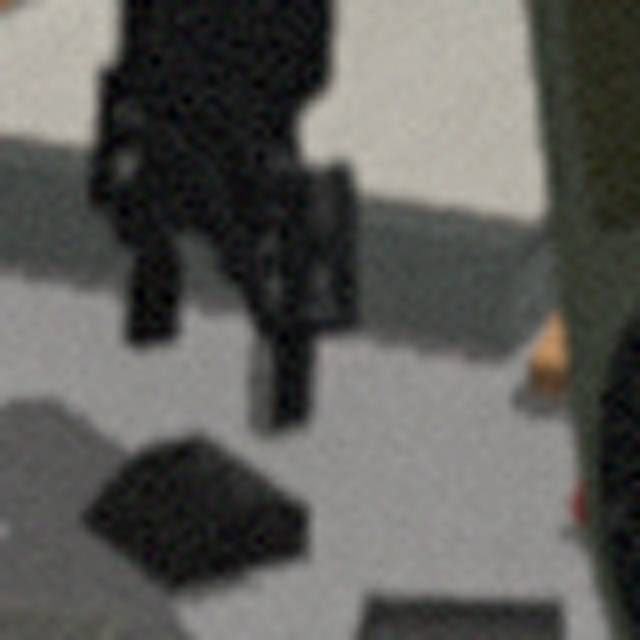

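>>> play_rows([
  {"x":0.01,"y":-0.03,"z":-0.06,"wx":0,"wy":0,"wz":0,"jaw":1},
  {"x":0,"y":0,"z":-0.06,"wx":0,"wy":0,"wz":0,"jaw":1},
  {"x":0,"y":0,"z":0,"wx":0,"wy":0,"wz":0,"jaw":1},
])

```text
t: 1.95
tool_pos: [470.2, -341.2, 15.0]
ee_rot: [0.318, 0.633, 0.316, -0.632]
ft_force: [0.1, -0.4, 0.6]
opening: 0.999
```

```bash
python3 -c "
from h import *
rep();snap('side','s3');crop('s3',350,140,430,220,8,'c8');snap('top','t3');crop('t3',400,180,500,280,6,'c9')"
```

```text
t 1.95 pos [ 470.2 -341.2   15. ] x [ 0.003 -0.002 -1.   ] jaw [ 0.801 -0.598  0.003] jawyaw -36.76 F [ 0.1 -0.4  0.6] open 0.999 q [-0.78  0.44  1.67  0.    1.02 -0.14]
```

View pics/c8.png

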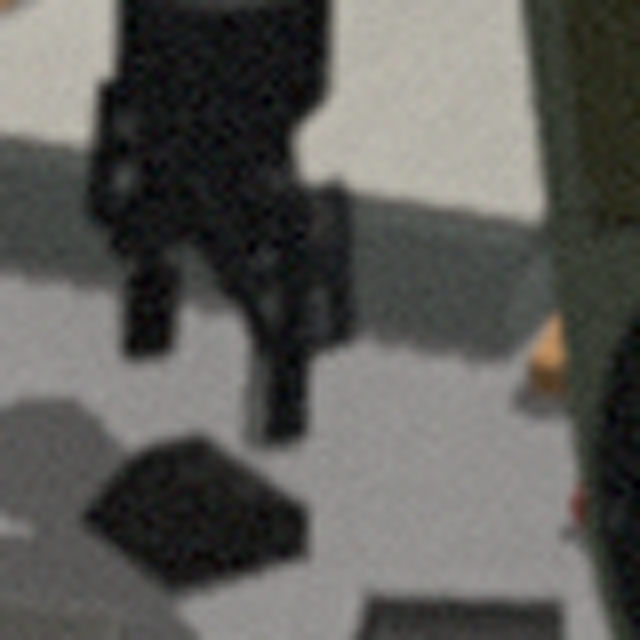

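View pics/t3.png

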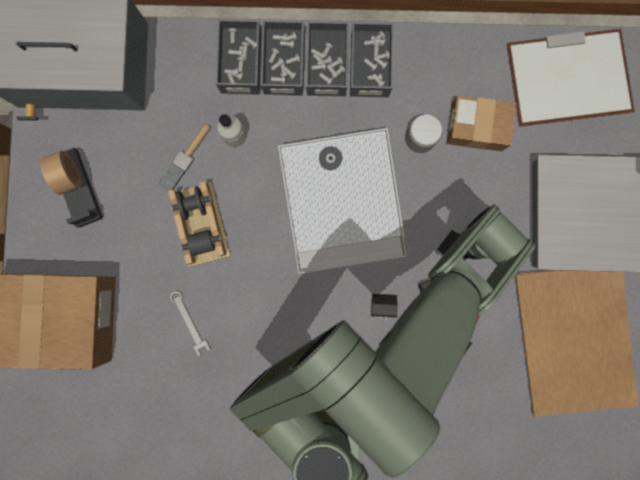

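>>> play_rows([
  {"x":-0.03,"y":0.03,"z":-0.04,"wx":0,"wy":0,"wz":0,"jaw":1},
  {"x":0,"y":0,"z":-0.03,"wx":0,"wy":0,"wz":0,"jaw":1},
  {"x":0,"y":0,"z":0,"wx":0,"wy":0,"wz":0,"jaw":1},
])

```text
t: 2.42
tool_pos: [467.3, -338.2, 8.2]
ee_rot: [0.318, 0.633, 0.316, -0.631]
ft_force: [1.0, -0.1, -0.4]
opening: 1.003
```

```bash
python3 -c "
from h import *
rep();print(proj('side',np.array([425,-300,14])),proj('side',np.array([508,-368,14])))
w=cloud('side',snap('side','s4')[1])
# gripper points near
k=(abs(w[...,0]-467)<75)&(abs(w[...,1]+338)<75)&(w[...,2]>35)
P=w[k];print(len(P))
for z in range(35,200,10):
  Q=P[(P[:,2]>=z)&(P[:,2]<z+10)]
  if len(Q):print(z,len(Q),Q.mean(0).round(0),Q.min(0).round(0),Q.max(0).round(0))
"
```

```text
t 2.42 pos [ 467.3 -338.2    8.2] x [ 0.004 -0.003 -1.   ] jaw [ 0.801 -0.598  0.004] jawyaw -36.75 F [ 1.  -0.1 -0.4] open 1.003 q [-0.78  0.45  1.69  0.    1.   -0.14]
[384.41147066 209.47811569] [367.28528672 195.20989038]
3329
35 14 [ 460. -332.   43.] [ 422. -369.   40.] [ 508. -300.   45.]
45 44 [ 469. -335.   51.] [ 419. -374.   46.] [ 513. -296.   55.]
55 49 [ 465. -333.   60.] [ 419. -376.   55.] [ 515. -295.   65.]
65 57 [ 462. -330.   70.] [ 417. -374.   65.] [ 513. -296.   75.]
75 41 [ 474. -338.   80.] [ 418. -371.   75.] [ 516. -293.   85.]
85 63 [ 461. -324.   91.] [ 401. -372.   85.] [ 530. -281.   95.]
95 98 [ 450. -317.  100.] [ 400. -376.   95.] [ 534. -280.  105.]
105 101 [ 457. -320.  110.] [ 401. -384.  105.] [ 529. -284.  115.]
115 102 [ 456. -319.  120.] [ 402. -378.  115.] [ 528. -284.  125.]
125 119 [ 458. -319.  131.] [ 403. -369.  125.] [ 527. -281.  135.]
135 117 [ 449. -315.  140.] [ 404. -372.  135.] [ 530. -282.  145.]
145 51 [ 441. -313.  149.] [ 406. -365.  145.] [ 521. -287.  155.]
155 71 [ 454. -309.  161.] [ 427. -345.  155.] [ 496. -296.  165.]
165 93 [ 455. -310.  170.] [ 428. -343.  165.] [ 495. -295.  175.]
175 94 [ 455. -308.  180.] [ 427. -342.  175.] [ 497. -295.  185.]
185 95 [ 454. -309.  190.] [ 425. -354.  185.] [ 496. -294.  195.]
195 133 [ 457. -313.  200.] [ 429. -356.  195.] [ 504. -295.  205.]
```

>>> play_rows([
  {"x":0,"y":0,"z":-0.1,"wx":0,"wy":0,"wz":0,"jaw":1},
  {"x":0,"y":0,"z":-0.1,"wx":0,"wy":0,"wz":0,"jaw":1},
  {"x":0,"y":0,"z":-0.06,"wx":0,"wy":0,"wz":0,"jaw":1},
  {"x":0,"y":0,"z":0,"wx":0,"wy":0,"wz":0,"jaw":1},
])

```text
t: 2.98
tool_pos: [466.9, -337.9, -20.2]
ee_rot: [0.318, 0.633, 0.316, -0.632]
ft_force: [-0.4, 0.5, -1.0]
opening: 1.001
```

```bash
python3 -c "
from h import *
rep();w=cloud('side',snap('side','s5')[1]);crop('s5',350,140,430,220,8,'c10')
k=(abs(w[...,0]-467)<75)&(abs(w[...,1]+338)<75)&(w[...,2]>3)
P=w[k]
for z in range(3,60,6):
  Q=P[(P[:,2]>=z)&(P[:,2]<z+6)]
  if len(Q):print(z,len(Q),Q.mean(0).round(0),Q.min(0).round(0),Q.max(0).round(0))
"
```

```text
t 2.98 pos [ 466.9 -337.9  -20.2] x [ 0.003 -0.002 -1.   ] jaw [ 0.801 -0.598  0.003] jawyaw -36.75 F [-0.4  0.5 -1. ] open 1.001 q [-0.78  0.49  1.69  0.    0.95 -0.14]
3 68 [ 470. -311.    6.] [ 425. -335.    3.] [ 510. -289.    9.]
9 55 [ 472. -316.   12.] [ 425. -341.    9.] [ 505. -295.   15.]
15 71 [ 472. -326.   18.] [ 422. -374.   15.] [ 510. -294.   21.]
21 112 [ 467. -334.   23.] [ 417. -376.   21.] [ 510. -295.   27.]
27 27 [ 466. -333.   30.] [ 417. -373.   27.] [ 510. -295.   33.]
33 31 [ 466. -334.   35.] [ 418. -377.   33.] [ 512. -296.   39.]
39 31 [ 460. -329.   42.] [ 417. -374.   39.] [ 511. -296.   45.]
45 29 [ 466. -333.   48.] [ 417. -379.   45.] [ 512. -295.   51.]
51 22 [ 480. -342.   53.] [ 418. -370.   51.] [ 510. -293.   57.]
57 35 [ 471. -331.   60.] [ 403. -372.   57.] [ 526. -284.   63.]
```

View pics/c10.png

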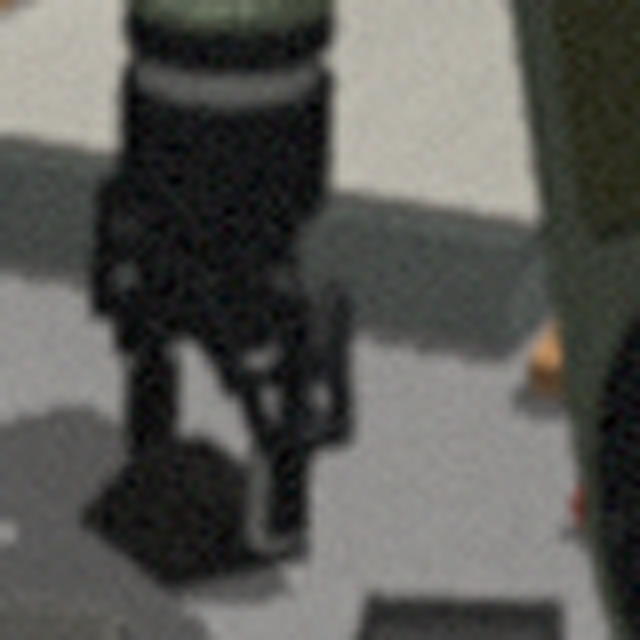

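>>> play_rows([
  {"x":0,"y":0,"z":-0.03,"wx":0,"wy":0,"wz":0,"jaw":0.7},
  {"x":0,"y":0,"z":0,"wx":0,"wy":0,"wz":0,"jaw":0.4},
  {"x":0,"y":0,"z":0,"wx":0,"wy":0,"wz":0,"jaw":0},
  {"x":0,"y":0,"z":0,"wx":0,"wy":0,"wz":0,"jaw":0},
  {"x":0,"y":0,"z":0,"wx":0,"wy":0,"wz":0,"jaw":0},
  {"x":0,"y":0,"z":0,"wx":0,"wy":0,"wz":0,"jaw":0},
], force=40)

```text
t: 3.78
tool_pos: [467.3, -338.2, -22.7]
ee_rot: [0.318, 0.633, 0.315, -0.631]
ft_force: [0.2, -0.6, -0.6]
opening: 0.761
```

```bash
python3 -c "
from h import *
rep();w=cloud('side',snap('side','s6')[1]);crop('s6',350,140,430,220,8,'c11')
"
```

```text
t 3.77 pos [ 467.3 -338.2  -22.7] x [ 0.004 -0.003 -1.   ] jaw [ 0.801 -0.598  0.005] jawyaw -36.75 F [ 0.2 -0.6 -0.6] open 0.761 q [-0.78  0.5   1.69  0.    0.95 -0.14]
```

View pics/c11.png

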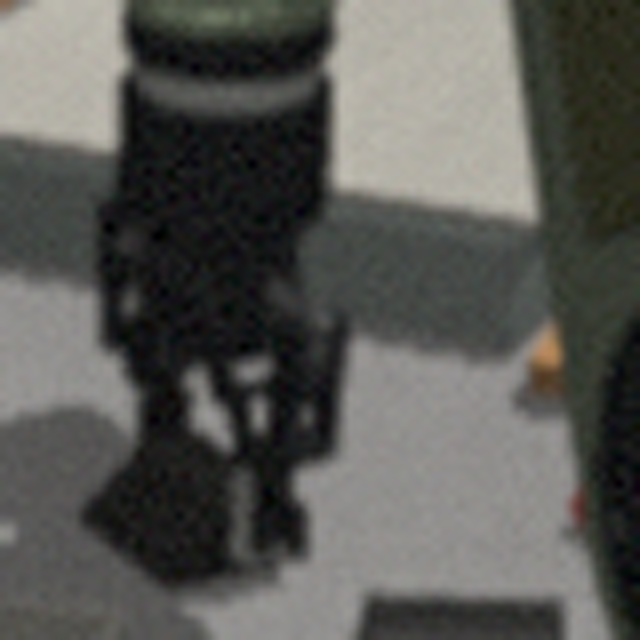

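>>> play_rows([
  {"x":0,"y":0,"z":0.2,"wx":0,"wy":0,"wz":0,"jaw":0},
  {"x":0,"y":0,"z":0.4,"wx":0,"wy":0,"wz":0,"jaw":0},
  {"x":0,"y":0,"z":0.4,"wx":0,"wy":0,"wz":0,"jaw":0},
  {"x":0,"y":0,"z":0.3,"wx":0,"wy":0,"wz":0,"jaw":0},
  {"x":0.11,"y":0.48,"z":0,"wx":0,"wy":0,"wz":-0.08,"jaw":0},
  {"x":0.11,"y":0.48,"z":0,"wx":0,"wy":0,"wz":-0.1,"jaw":0},
  {"x":0.11,"y":0.48,"z":0,"wx":0,"wy":0,"wz":-0.1,"jaw":0},
  {"x":0.11,"y":0.48,"z":0,"wx":0,"wy":0,"wz":-0.1,"jaw":0},
  {"x":0.11,"y":0.48,"z":0,"wx":0,"wy":0,"wz":-0.1,"jaw":0},
  {"x":0.1,"y":0.3,"z":0,"wx":0,"wy":0,"wz":0,"jaw":0},
  {"x":0,"y":0.1,"z":0,"wx":0.015,"wy":-0.08,"wz":0,"jaw":0},
  {"x":0,"y":0,"z":0,"wx":0,"wy":0,"wz":0,"jaw":0},
])

```text
t: 5.32
tool_pos: [537.4, -51.9, 130.0]
ee_rot: [0.067, 0.751, 0.061, -0.654]
ft_force: [-2.0, 0.2, -2.2]
opening: 0.761
```

```bash
cat >> h.py <<'E'
C=np.array([600,-34,65.]);a=np.radians(10.5);b=np.radians(7)
ux=np.array([np.cos(b)*np.cos(a),np.cos(b)*np.sin(a),np.sin(b)]);uy=np.array([-np.sin(a),np.cos(a),0]);uz=np.cross(ux,uy)
def togo(target,Rt):
    s,R=rep();dp=(target-s['tool_pos'])/100;rv=Ro.from_matrix(Rt@R.T).as_rotvec()/1.5
    print('togo',dp.round(3),'rot',rv.round(4))
Rchock=np.stack([-uz,-uy,np.cross(-uz,-uy)],1)
E
python3 -c "
from h import *
togo(np.array([531.7,-46.7,74]),Rchock)
snap('side','s7');crop('s7',200,150,400,300,4,'c12')"
```

```text
t 5.33 pos [537.4 -51.9 130. ] x [ 0.137  0.004 -0.99 ] jaw [ 0.18  -0.983  0.021] jawyaw -79.64 F [-2.   0.2 -2.2] open 0.761 q [-0.28  0.12  1.82  0.05  1.07  1.08]
togo [-0.057  0.052 -0.56 ] rot [0.0121 0.0118 0.0016]
```

View pics/c12.png

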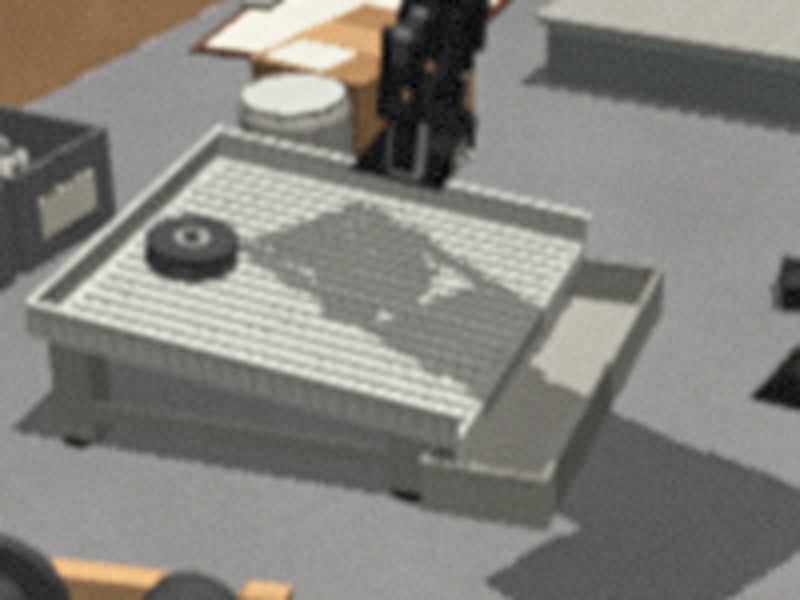

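>>> play_rows([
  {"x":-0.03,"y":0.03,"z":-0.2,"wx":0.012,"wy":0.012,"wz":0.002,"jaw":0},
  {"x":-0.02,"y":0.02,"z":-0.2,"wx":0,"wy":0,"wz":0,"jaw":0},
  {"x":0,"y":0,"z":-0.16,"wx":0,"wy":0,"wz":0,"jaw":0},
  {"x":0.02,"y":0,"z":-0.2,"wx":0,"wy":0,"wz":0,"jaw":0},
  {"x":0,"y":0,"z":0,"wx":0,"wy":0,"wz":0,"jaw":0},
])

```text
t: 6.0
tool_pos: [539.9, -51.7, 52.4]
ee_rot: [0.06, 0.746, 0.067, -0.66]
ft_force: [-0.6, 0.8, -1.5]
opening: 0.764
```

```bash
python3 -c "
from h import *
togo(np.array([536.5,-45.8,34.3]),Rchock)
snap('side','s8');crop('s8',240,160,360,260,6,'c13')"
```

```text
t 6.0 pos [539.9 -51.7  52.4] x [ 0.121  0.021 -0.992] jaw [ 0.179 -0.984  0.001] jawyaw -79.71 F [-0.6  0.8 -1.5] open 0.764 q [-0.29  0.25  1.85  0.07  0.93  1.06]
togo [-0.034  0.059 -0.181] rot [0.0008 0.0007 0.0025]
```

View pics/c13.png

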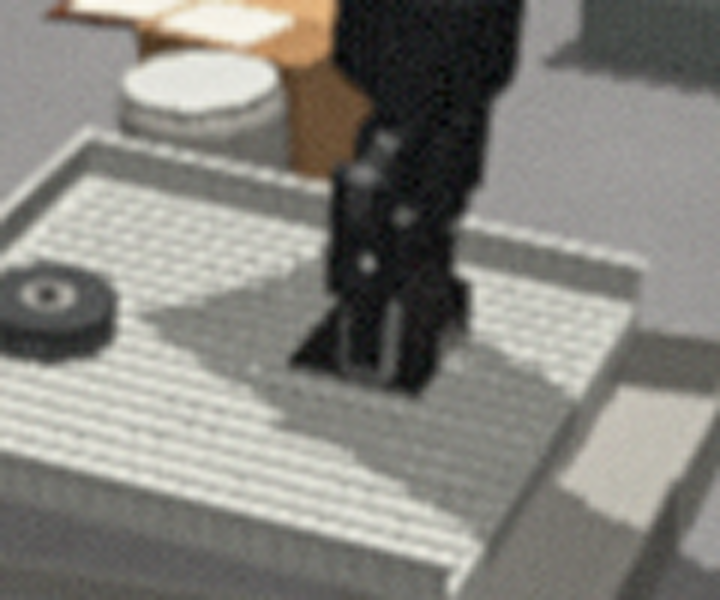

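>>> play_rows([
  {"x":-0.02,"y":0.05,"z":-0.06,"wx":0,"wy":0,"wz":0.002,"jaw":0},
  {"x":0,"y":0,"z":-0.05,"wx":0,"wy":0,"wz":0,"jaw":0},
  {"x":0,"y":0,"z":-0.02,"wx":0,"wy":0,"wz":0,"jaw":0},
  {"x":0,"y":0,"z":0,"wx":0,"wy":0,"wz":0,"jaw":0},
])

```text
t: 6.55
tool_pos: [540.9, -47.3, 41.8]
ee_rot: [0.062, 0.748, 0.067, -0.657]
ft_force: [0.1, -0.2, -2.0]
opening: 0.76
```

```bash
python3 -c "
from h import *
togo(np.array([536.5,-45.8,34.3]),Rchock)"
```

```text
t 6.55 pos [540.9 -47.3  41.8] x [ 0.127  0.019 -0.992] jaw [ 0.182 -0.983  0.004] jawyaw -79.54 F [ 0.1 -0.2 -2. ] open 0.76 q [-0.28  0.26  1.86  0.07  0.9   1.07]
togo [-0.044  0.015 -0.075] rot [0.002  0.0048 0.0004]
```

>>> play_rows([
  {"x":0,"y":0.01,"z":-0.03,"wx":0.001,"wy":0.003,"wz":0,"jaw":0},
  {"x":0,"y":0,"z":-0.02,"wx":0,"wy":0,"wz":0,"jaw":0},
  {"x":0,"y":0,"z":0,"wx":0,"wy":0,"wz":0,"jaw":0},
])

```text
t: 6.92
tool_pos: [541.4, -46.3, 37.1]
ee_rot: [0.061, 0.747, 0.068, -0.659]
ft_force: [0.6, -0.1, -1.3]
opening: 0.763
```

```bash
python3 -c "
from h import *
togo(np.array([540.5,-45.8,34.8]),Rchock)"
```

```text
t 6.92 pos [541.4 -46.3  37.1] x [ 0.123  0.02  -0.992] jaw [ 0.182 -0.983  0.002] jawyaw -79.53 F [ 0.6 -0.1 -1.3] open 0.763 q [-0.28  0.27  1.86  0.07  0.89  1.07]
togo [-0.009  0.005 -0.023] rot [0.0011 0.0024 0.0004]
```

>>> play_rows([
  {"x":0,"y":0,"z":-0.02,"wx":0,"wy":0.001,"wz":0,"jaw":0},
  {"x":0,"y":0,"z":0,"wx":0,"wy":0,"wz":0,"jaw":0},
])

```text
t: 7.18
tool_pos: [541.4, -46.4, 35.0]
ee_rot: [0.061, 0.746, 0.068, -0.659]
ft_force: [-0.1, 0.1, -1.9]
opening: 0.76
```

>>> play_rows([
  {"x":0,"y":0,"z":-0.015,"wx":0,"wy":0,"wz":0,"jaw":0},
  {"x":0,"y":0,"z":0,"wx":0,"wy":0,"wz":0,"jaw":0},
])

```text
t: 7.42
tool_pos: [542.0, -46.5, 35.2]
ee_rot: [0.061, 0.747, 0.068, -0.659]
ft_force: [0.6, 0.8, -1.5]
opening: 0.758
```

```bash
python3 -c "
from h import *
togo(np.array([540.5,-45.8,34.8]),Rchock)
snap('side','s9');crop('s9',240,160,360,260,6,'c14')"
```

```text
t 7.42 pos [542.  -46.5  35.2] x [ 0.123  0.02  -0.992] jaw [ 0.182 -0.983  0.003] jawyaw -79.52 F [ 0.6  0.8 -1.5] open 0.758 q [-0.28  0.28  1.86  0.07  0.89  1.07]
togo [-0.015  0.007 -0.004] rot [0.0014 0.0019 0.0002]
```

View pics/c14.png

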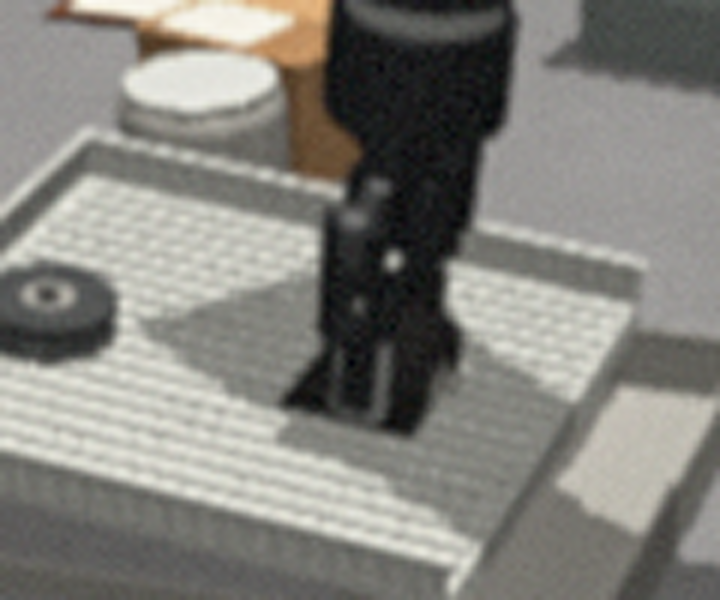

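>>> play_rows([
  {"x":0,"y":0,"z":-0.015,"wx":0,"wy":0.001,"wz":0,"jaw":0},
  {"x":0,"y":0,"z":-0.01,"wx":0,"wy":0,"wz":0,"jaw":0},
])

```text
t: 7.72
tool_pos: [542.1, -46.5, 34.8]
ee_rot: [0.061, 0.746, 0.068, -0.66]
ft_force: [-4.2, 1.3, 8.2]
opening: 0.757
```

>>> play_rows([
  {"x":0,"y":0,"z":-0.015,"wx":0,"wy":0,"wz":0,"jaw":0},
  {"x":0,"y":0,"z":0,"wx":0,"wy":0,"wz":0,"jaw":0},
])

```text
t: 7.98
tool_pos: [542.2, -46.6, 35.1]
ee_rot: [0.062, 0.746, 0.068, -0.66]
ft_force: [0.8, -0.1, -1.5]
opening: 0.754
```

>>> play_rows([
  {"x":0,"y":0,"z":-0.008,"wx":0,"wy":0,"wz":0,"jaw":0.6},
  {"x":0,"y":0,"z":0,"wx":0,"wy":0,"wz":0,"jaw":0.9},
  {"x":0,"y":0,"z":0,"wx":0,"wy":0,"wz":0,"jaw":1},
  {"x":0,"y":0,"z":0,"wx":0,"wy":0,"wz":0,"jaw":1},
  {"x":-0.02,"y":0,"z":0.2,"wx":0,"wy":0,"wz":0,"jaw":1},
  {"x":-0.05,"y":-0.01,"z":0.4,"wx":0,"wy":0,"wz":0,"jaw":1},
  {"x":0,"y":0,"z":0.5,"wx":-0.015,"wy":0.08,"wz":0,"jaw":1},
  {"x":0,"y":0.5,"z":0.3,"wx":0,"wy":0,"wz":0.1,"jaw":1},
  {"x":0,"y":0.6,"z":0.2,"wx":0,"wy":0,"wz":0.12,"jaw":0.5},
  {"x":0,"y":0.6,"z":0,"wx":0,"wy":0,"wz":0.12,"jaw":0.5},
  {"x":0,"y":0.6,"z":0,"wx":0,"wy":0,"wz":0.12,"jaw":0.5},
  {"x":0,"y":0.6,"z":0,"wx":0,"wy":0,"wz":0.12,"jaw":0.5},
])

```text
t: 9.48
tool_pos: [533.2, 247.4, 198.1]
ee_rot: [-0.363, -0.608, -0.358, 0.609]
ft_force: [1.1, -0.6, -0.0]
opening: 0.748
```

```bash
python3 -c "
from h import *
rep()
snap('side','s10');snap('top','t10');crop('s10',200,150,400,300,4,'c15')
crop('t10',270,120,410,280,4,'c16')"
```

```text
t 9.47 pos [533.2 247.4 198.1] x [ 0.003 -0.007 -1.   ] jaw [ 0.877 -0.48   0.006] jawyaw -28.67 F [ 1.1 -0.6 -0. ] open 0.748 q [ 0.29  0.24  1.52 -0.01  1.38  0.79]
```

View pics/s10.png

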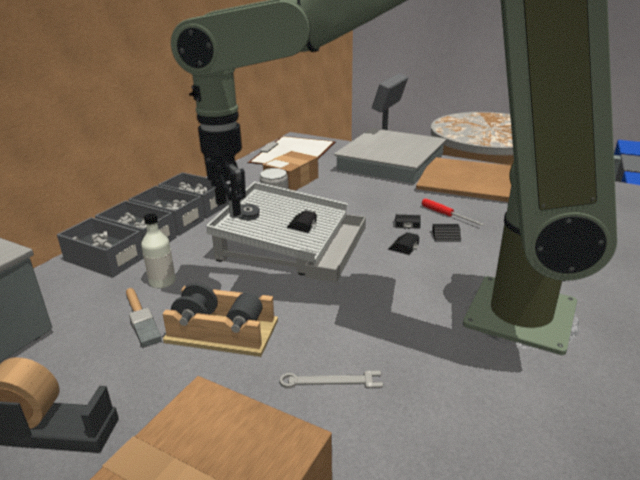

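View pics/c16.png

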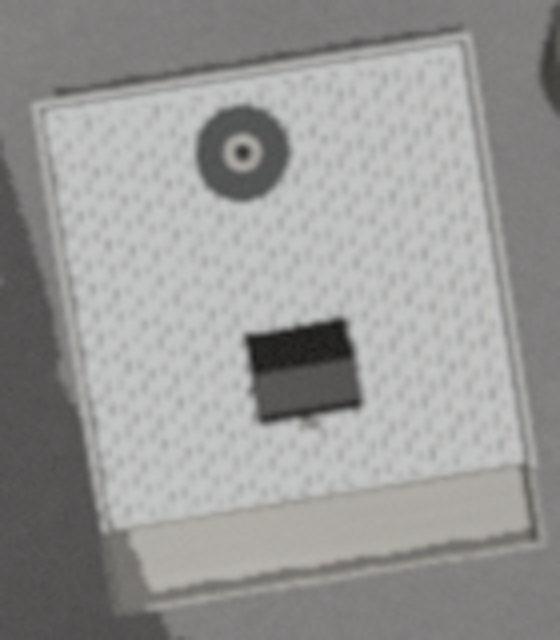

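```bash
python3 -c "
from h import *
g=lambda c,z:ray('top',270+(c[0]+.5)/4-.5,120+(c[1]+.5)/4-.5,z)
t1=g((247,337),64.5);t2=g((345,320),64.5);b1=g((262,422),80);b2=g((360,405),80)
print(t1,t2,b1,b2)
for e in(t2-t1,b2-b1):print(np.degrees(np.arctan2(e[1],e[0]))+90,np.linalg.norm(e))
P=(t1+t2)/2-30*ux-3*uz;Q=(b1+b2)/2+28*ux-26*uz
print('origin from toe',P,'back',Q)
for X in(P,Q):print('deck coords',(X-C)@ux,(X-C)@uy,(X-C)@uz)
print('roller target',P+48*ux+38*uz,Q+48*ux+38*uz)
crop('t10',150,170,270,270,6,'c17')
"
```

```text
[567.13385813 -10.76602784  64.5       ] [579.40847263 -72.41823886  64.5       ] [512.17842618 -21.05408671  80.        ] [524.27455423 -81.88455344  80.        ]
11.260036443203475 62.86224053344033
11.246553279106237 62.021463994255654
origin from toe [544.35287503 -46.95182166  57.86628124] back [548.66795907 -45.82732731  57.60614167]
deck coords -57.51953956503629 -2.5940591509862845 -0.12478033098633487
deck coords -53.13664508279064 -2.2747561649835997 -0.925025278492013
roller target [586.64382907 -39.11365663 101.43276349] [590.95891311 -37.98916228 101.17262392]
```

View pics/c17.png

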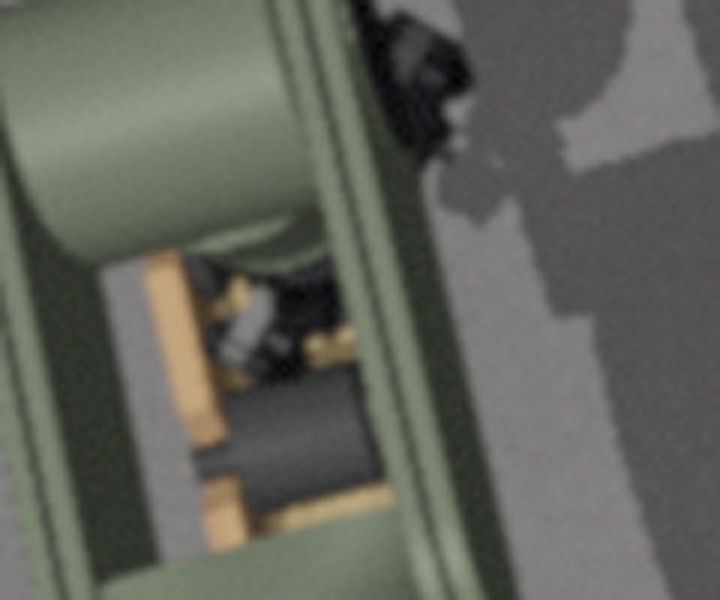

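View pics/c15.png

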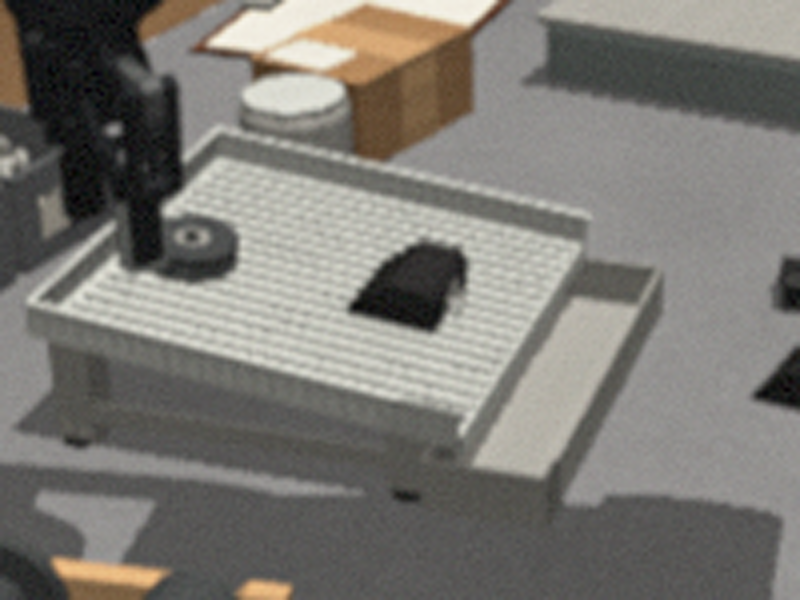

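```bash
python3 -c "
from h import *
q=lambda c,z:ray('top',150+(c[0]+.5)/6-.5,170+(c[1]+.5)/6-.5,z)
for c in[(140,225),(365,172),(252.5,198.5),(250,203),(197,462),(425,408)]:print(c,q(c,56).round(1))
a=np.radians(14.7);e1=np.array([np.cos(a),np.sin(a)]);e2=np.array([-e1[1],e1[0]])
for n,f in(('top','t0'),('side','s0')):
  w=cloud(n,np.load(f'pics/{f}.npz')['d'])
  k=(abs(w[...,0]-560)<50)&(abs(w[...,1]-343)<50)&(w[...,2]>72)
  P=w[k];L=np.c_[(P[:,:2]-[561,343])@e1,(P[:,:2]-[561,343])@e2,P[:,2]]
  print(n,len(P),'max z',np.percentile(P[:,2],98))
  for s in(-1,1):
    Q=L[(L[:,1]*s>10)];
    for lo,hi in((72,80),(80,88),(88,98)):
      S=Q[(Q[:,2]>lo)&(Q[:,2]<hi)]
      if len(S):print(s,lo,len(S),S.mean(0).round(1),S.min(0).round(1),S.max(0).round(1))
"
```

```text
(140, 225) [550.4 391.9  56. ]
(365, 172) [575.3 297.3  56. ]
(252.5, 198.5) [562.8 344.6  56. ]
(250, 203) [560.9 345.6  56. ]
(197, 462) [450.4 363.7  56. ]
(425, 408) [475.6 268.3  56. ]
top 314 max z 95.86104535985893
-1 72 39 [  0.  -22.5  76. ] [-32.9 -34.5  72.2] [ 36.2 -10.3  79.6]
-1 80 43 [ -2.9 -22.7  85. ] [-27.8 -27.3  80.1] [ 30.7 -17.1  87.9]
-1 88 47 [  2.3 -22.4  91.5] [-15.8 -27.4  88. ] [ 24.5 -17.1  97. ]
1 72 57 [-4.5 20.5 75.7] [-41.2  10.1  72.1] [35.9 39.3 80. ]
1 80 43 [-0.1 24.7 84.4] [-32.8  19.3  80. ] [31.4 30.4 87.8]
1 88 52 [ 1.1 24.3 91.9] [-20.8  19.8  88.2] [25.6 29.9 97.3]
side 501 max z 91.64141164140813
-1 72 105 [ -2.2 -16.1  76. ] [-31.1 -26.9  72.1] [ 34.6 -11.6  79.7]
-1 80 94 [ -0.2 -16.8  84. ] [-25.  -25.8  80.1] [ 28.  -11.7  87.9]
-1 88 43 [  0.1 -18.1  89.9] [-12.  -26.1  88. ] [ 13.2 -13.6  92.3]
1 72 107 [-3.4 30.8 75.9] [-32.6  20.7  72.1] [30.6 34.8 79.9]
1 80 109 [-2.3 30.1 84. ] [-27.5  22.4  80.2] [26.6 34.6 88. ]
1 88 42 [ 0.2 29.1 90.2] [-13.1  22.6  88. ] [16.8 35.  92.8]
```

>>> play_rows([
  {"x":0.07,"y":0.24,"z":0,"wx":0,"wy":0,"wz":0.11,"jaw":0.5},
  {"x":0.07,"y":0.24,"z":0,"wx":0,"wy":0,"wz":0.11,"jaw":0.5},
  {"x":0.07,"y":0.24,"z":0,"wx":0,"wy":0,"wz":0.11,"jaw":0.5},
  {"x":0.07,"y":0.24,"z":0,"wx":0,"wy":0,"wz":0.11,"jaw":0.5},
  {"x":0,"y":0,"z":-0.3,"wx":0,"wy":0,"wz":0.06,"jaw":0.5},
  {"x":0,"y":0,"z":-0.3,"wx":0,"wy":0,"wz":0,"jaw":0.5},
  {"x":0,"y":0,"z":0,"wx":0,"wy":0,"wz":0,"jaw":0.5},
])

```text
t: 10.45
tool_pos: [561.3, 346.5, 134.8]
ee_rot: [0.566, 0.427, 0.56, -0.428]
ft_force: [0.1, 0.6, -0.6]
opening: 0.752
```

```bash
cat >> h.py <<'E'
def vert(yaw): 
    a=np.radians(yaw);x=np.array([0,0,-1.]);y=np.array([np.cos(a),np.sin(a),0]);return np.stack([x,y,np.cross(x,y)],1)
E
python3 -c "
from h import *
togo(np.array([561.2,344.3,20]),vert(14.7))
"
```

```text
t 10.45 pos [561.3 346.5 134.8] x [ 0.005 -0.006 -1.   ] jaw [0.964 0.268 0.003] jawyaw 15.52 F [ 0.1  0.6 -0.6] open 0.752 q [ 0.43  0.44  1.39 -0.01  1.31  0.16]
togo [-1.000e-03 -2.200e-02 -1.148e+00] rot [ 0.004   0.0033 -0.0096]
```

>>> play_rows([
  {"x":0,"y":-0.02,"z":-0.3,"wx":0.004,"wy":0.003,"wz":-0.01,"jaw":0.5},
  {"x":0,"y":0,"z":-0.25,"wx":0,"wy":0,"wz":0,"jaw":0.5},
  {"x":0,"y":0,"z":0,"wx":0,"wy":0,"wz":0,"jaw":0.5},
])

```text
t: 10.82
tool_pos: [564.6, 343.5, 83.2]
ee_rot: [0.56, 0.435, 0.558, -0.431]
ft_force: [-0.3, 0.3, 0.1]
opening: 0.751
```

```bash
python3 -c "
from h import *
togo(np.array([561.2,344.3,20]),vert(14.7))
snap('side','s11');crop('s11',140,230,300,360,5,'c18')
"
```

```text
t 10.82 pos [564.6 343.5  83.2] x [ 0.006  0.002 -1.   ] jaw [0.968 0.249 0.007] jawyaw 14.43 F [-0.3  0.3  0.1] open 0.751 q [ 0.42  0.5   1.43 -0.    1.21  0.16]
togo [-0.034  0.008 -0.632] rot [-0.0014  0.0042  0.0031]
```

View pics/c18.png

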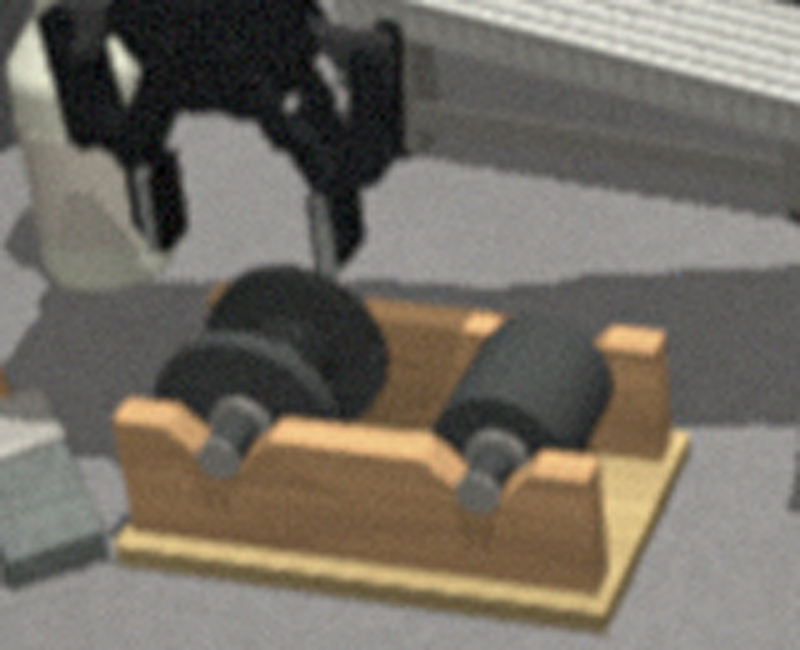

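>>> play_rows([
  {"x":-0.034,"y":0.008,"z":0,"wx":0,"wy":0.004,"wz":0.003,"jaw":0.2},
  {"x":0,"y":0,"z":0,"wx":0,"wy":0,"wz":0,"jaw":0.2},
  {"x":0,"y":0,"z":-0.15,"wx":0,"wy":0,"wz":0,"jaw":0.2},
  {"x":0,"y":0,"z":0,"wx":0,"wy":0,"wz":0,"jaw":0.2},
])

```text
t: 11.38
tool_pos: [565.3, 346.1, 74.5]
ee_rot: [0.561, 0.436, 0.558, -0.428]
ft_force: [-0.6, -1.0, -0.5]
opening: 0.606
```

```bash
python3 -c "
from h import *
togo(np.array([561.2,344.3,20]),vert(14.7))
snap('side','s12');crop('s12',140,230,300,360,5,'c19')
"
```

```text
t 11.38 pos [565.3 346.1  74.5] x [ 0.01   0.007 -1.   ] jaw [0.967 0.253 0.012] jawyaw 14.68 F [-0.6 -1.  -0.5] open 0.606 q [0.42 0.51 1.43 0.   1.19 0.16]
togo [-0.041 -0.018 -0.545] rot [-0.0044  0.007   0.0002]
```

View pics/c19.png

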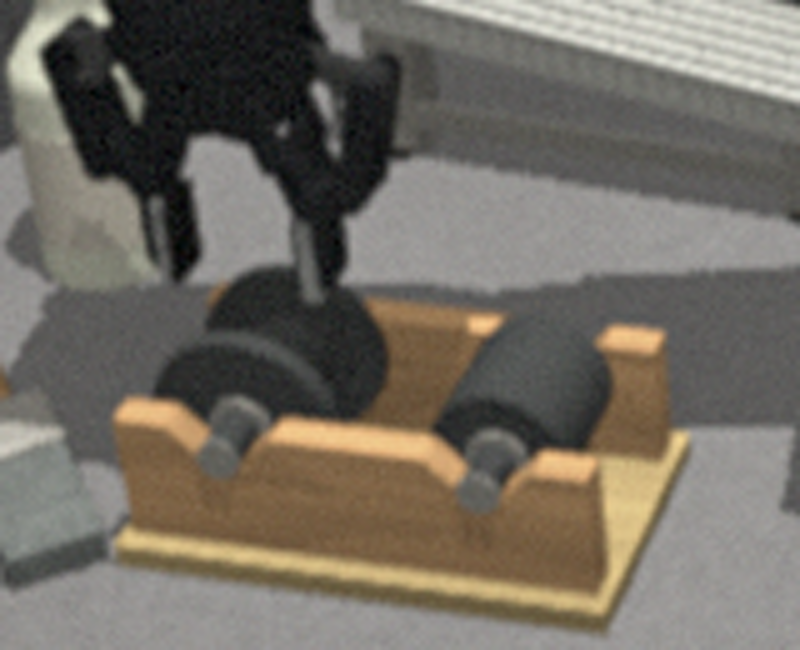

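>>> play_rows([
  {"x":-0.04,"y":-0.02,"z":0,"wx":-0.004,"wy":0.007,"wz":0,"jaw":0.2},
  {"x":0,"y":0,"z":0,"wx":0,"wy":0,"wz":0,"jaw":0.2},
])

```text
t: 11.68
tool_pos: [562.1, 344.5, 75.7]
ee_rot: [0.56, 0.433, 0.56, -0.431]
ft_force: [1.0, 0.7, -0.4]
opening: 0.602
```

```bash
python3 -c "
from h import *
togo(np.array([561.2,344.3,20]),vert(14.7))
"
```

```text
t 11.68 pos [562.1 344.5  75.7] x [ 0.001  0.001 -1.   ] jaw [0.967 0.254 0.002] jawyaw 14.69 F [ 1.   0.7 -0.4] open 0.602 q [0.42 0.5  1.43 0.   1.2  0.16]
togo [-0.009 -0.002 -0.557] rot [-0.0008  0.001   0.0001]
```

>>> play_rows([
  {"x":-0.01,"y":0,"z":-0.15,"wx":0,"wy":0.001,"wz":0,"jaw":0.2},
  {"x":0,"y":0,"z":-0.1,"wx":0,"wy":0,"wz":0,"jaw":0.2},
  {"x":0,"y":0,"z":0,"wx":0,"wy":0,"wz":0,"jaw":0.2},
])

```text
t: 12.05
tool_pos: [560.5, 344.2, 48.3]
ee_rot: [0.559, 0.432, 0.56, -0.432]
ft_force: [0.4, -0.2, -0.0]
opening: 0.599
```

```bash
python3 -c "
from h import *
togo(np.array([561.2,344.3,20]),vert(14.7))
snap('side','s13');crop('s13',140,230,300,360,5,'c20')
"
```

```text
t 12.05 pos [560.5 344.2  48.3] x [-0.001  0.001 -1.   ] jaw [ 0.967  0.254 -0.001] jawyaw 14.69 F [ 0.4 -0.2 -0. ] open 0.599 q [0.42 0.54 1.45 0.   1.16 0.16]
togo [ 0.007  0.001 -0.283] rot [-0.0005 -0.0008  0.0001]
```

View pics/c20.png

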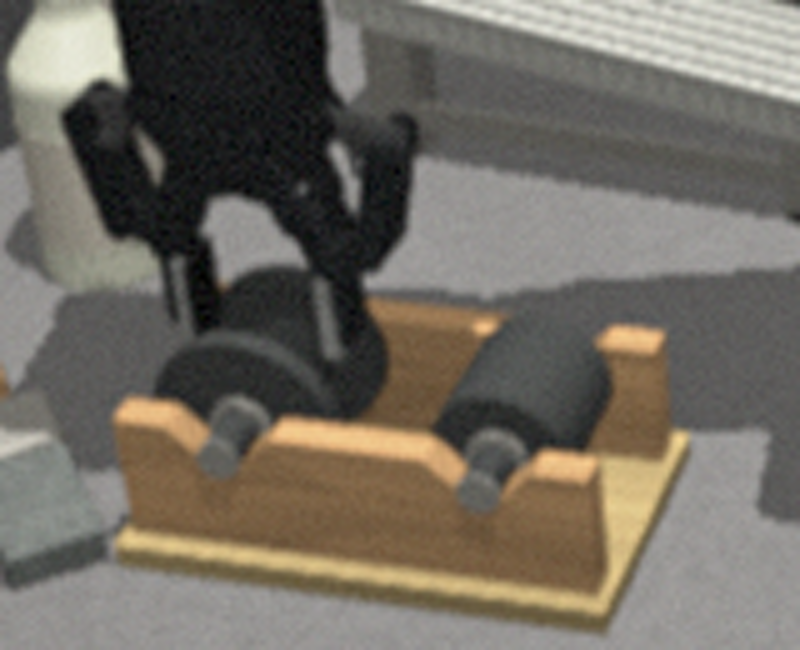

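>>> play_rows([
  {"x":0.005,"y":0,"z":-0.1,"wx":0,"wy":0,"wz":0,"jaw":0.2},
  {"x":0,"y":0,"z":-0.1,"wx":0,"wy":0,"wz":0,"jaw":0.2},
  {"x":0,"y":0,"z":-0.05,"wx":0,"wy":0,"wz":0,"jaw":0.2},
  {"x":0,"y":0,"z":0,"wx":0,"wy":0,"wz":0,"jaw":0.2},
])

```text
t: 12.6
tool_pos: [561.4, 344.4, 22.0]
ee_rot: [0.559, 0.432, 0.56, -0.432]
ft_force: [0.3, -0.4, 0.4]
opening: 0.598
```

```bash
python3 -c "
from h import *
togo(np.array([561.2,344.3,20]),vert(14.7))
"
```

```text
t 12.6 pos [561.4 344.4  22. ] x [-0.     0.001 -1.   ] jaw [ 0.967  0.254 -0.   ] jawyaw 14.69 F [ 0.3 -0.4  0.4] open 0.598 q [0.42 0.57 1.46 0.   1.12 0.16]
togo [-0.002 -0.001 -0.02 ] rot [-0.0008 -0.0003  0.0001]
```

>>> play_rows([
  {"x":0,"y":0,"z":-0.02,"wx":0,"wy":0,"wz":0,"jaw":0},
  {"x":0,"y":0,"z":0,"wx":0,"wy":0,"wz":0,"jaw":-0.4},
  {"x":0,"y":0,"z":0,"wx":0,"wy":0,"wz":0,"jaw":-0.6},
  {"x":0,"y":0,"z":0,"wx":0,"wy":0,"wz":0,"jaw":-0.6},
  {"x":0,"y":0,"z":0,"wx":0,"wy":0,"wz":0,"jaw":-0.6},
], force=80)

```text
t: 13.22
tool_pos: [562.1, 344.6, 20.6]
ee_rot: [0.56, 0.432, 0.56, -0.431]
ft_force: [-0.5, 0.3, -1.1]
opening: 0.395
```

```bash
python3 -c "
from h import *
rep()
snap('side','s14');crop('s14',140,230,300,360,5,'c21')
"
```

```text
t 13.22 pos [562.1 344.6  20.6] x [ 0.001  0.001 -1.   ] jaw [0.967 0.254 0.002] jawyaw 14.74 F [-0.5  0.3 -1.1] open 0.395 q [0.42 0.57 1.46 0.   1.11 0.16]
```

View pics/c21.png

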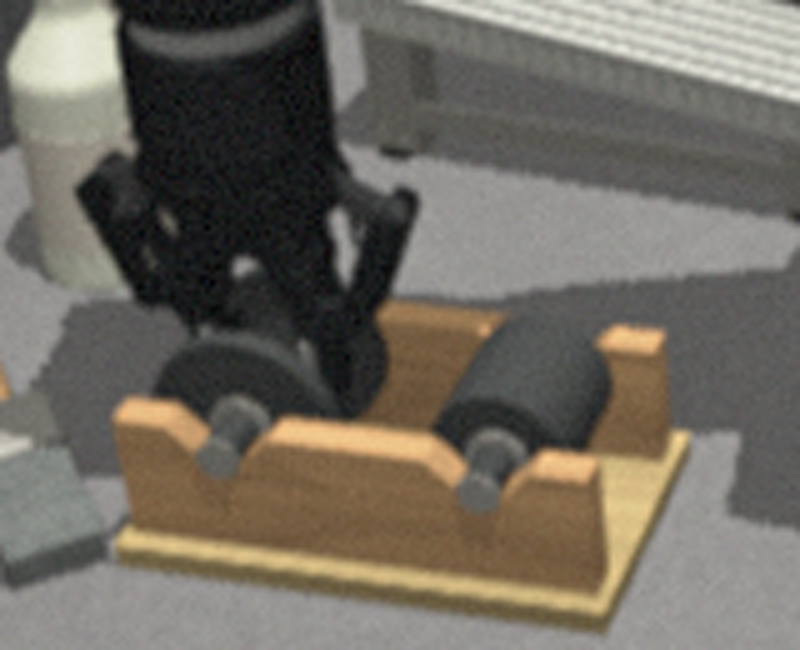

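>>> play_rows([
  {"x":0,"y":0,"z":0.1,"wx":0,"wy":0,"wz":0,"jaw":-0.6},
  {"x":0,"y":0,"z":0.2,"wx":0,"wy":0,"wz":0,"jaw":-0.6},
  {"x":0,"y":0,"z":0.3,"wx":0,"wy":0,"wz":0,"jaw":-0.6},
  {"x":0,"y":0,"z":0.3,"wx":0,"wy":0,"wz":0,"jaw":-0.6},
  {"x":0,"y":0,"z":0.3,"wx":0,"wy":0,"wz":0,"jaw":-0.6},
  {"x":0,"y":0,"z":0,"wx":0,"wy":0,"wz":0,"jaw":-0.6},
])

```text
t: 14.02
tool_pos: [557.2, 342.7, 143.9]
ee_rot: [0.558, 0.43, 0.561, -0.434]
ft_force: [0.3, 1.2, -6.3]
opening: 0.391
```

```bash
python3 -c "
from h import *
rep()
snap('side','s15');crop('s15',140,170,300,360,4,'c22')
"
```

```text
t 14.03 pos [557.2 342.7 143.9] x [-0.007 -0.002 -1.   ] jaw [ 0.967  0.253 -0.007] jawyaw 14.68 F [ 0.3  1.2 -6.3] open 0.391 q [0.42 0.43 1.39 0.   1.33 0.16]
```

View pics/c22.png

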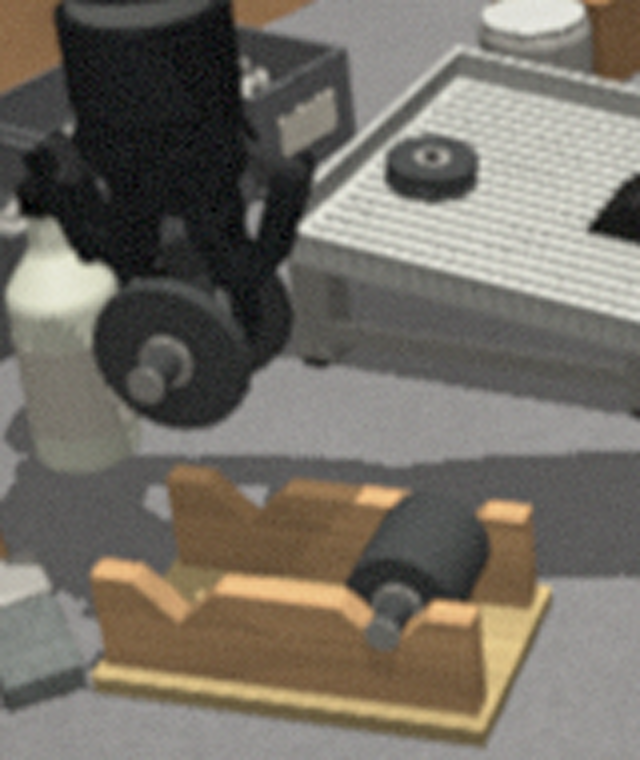

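>>> play_rows([
  {"x":0.03,"y":-0.3,"z":0.05,"wx":0,"wy":0,"wz":0,"jaw":-0.6},
  {"x":0.06,"y":-0.5,"z":0,"wx":0,"wy":0,"wz":-0.023,"jaw":-0.6},
  {"x":0.06,"y":-0.55,"z":0,"wx":0,"wy":0,"wz":-0.023,"jaw":-0.6},
  {"x":0.06,"y":-0.55,"z":0,"wx":0,"wy":0,"wz":0,"jaw":-0.6},
  {"x":0.06,"y":-0.55,"z":0,"wx":0,"wy":0,"wz":0,"jaw":-0.6},
  {"x":0.06,"y":-0.55,"z":0,"wx":0,"wy":0,"wz":0,"jaw":-0.6},
  {"x":0.06,"y":-0.5,"z":0,"wx":0,"wy":0,"wz":0,"jaw":-0.6},
  {"x":0.03,"y":-0.25,"z":0,"wx":0,"wy":0,"wz":0,"jaw":-0.6},
  {"x":0,"y":0,"z":0,"wx":0,"wy":0,"wz":0,"jaw":-0.6},
])

```text
t: 15.2
tool_pos: [582.3, -44.4, 127.2]
ee_rot: [0.533, 0.44, 0.556, -0.462]
ft_force: [-0.3, 0.9, -6.1]
opening: 0.397
```

```bash
python3 -c "
from h import *
togo(np.array([598.3,-36.2,87.5]),vert(10.7))
"
```

```text
t 15.2 pos [582.3 -44.4 127.2] x [-0.044 -0.003 -0.999] jaw [ 0.982  0.186 -0.044] jawyaw 10.71 F [-0.3  0.9 -6.1] open 0.397 q [-0.22  0.33  1.56 -0.01  1.29 -0.4 ]
togo [ 0.16   0.082 -0.397] rot [ 0.0018 -0.0292 -0.    ]
```

>>> play_rows([
  {"x":0.16,"y":0.08,"z":0,"wx":0.002,"wy":-0.029,"wz":0,"jaw":-0.6},
  {"x":0,"y":0,"z":-0.15,"wx":0,"wy":0,"wz":0,"jaw":-0.6},
  {"x":0,"y":0,"z":-0.15,"wx":0,"wy":0,"wz":0,"jaw":-0.6},
  {"x":0,"y":0,"z":0,"wx":0,"wy":0,"wz":0,"jaw":-0.6},
])

```text
t: 15.7
tool_pos: [592.3, -33.5, 89.0]
ee_rot: [0.54, 0.449, 0.549, -0.453]
ft_force: [-0.4, 0.1, -6.7]
opening: 0.393
```

```bash
python3 -c "
from h import *
togo(np.array([598.3,-36.2,87.5]),vert(10.7))
snap('side','s16');crop('s16',220,130,360,250,5,'c23')
"
```

```text
t 15.7 pos [592.3 -33.5  89. ] x [-0.014  0.004 -1.   ] jaw [ 0.982  0.187 -0.013] jawyaw 10.77 F [-0.4  0.1 -6.7] open 0.393 q [-0.2   0.37  1.59  0.    1.19 -0.39]
togo [ 0.06  -0.027 -0.015] rot [-0.0026 -0.0091 -0.0008]
```

View pics/c23.png

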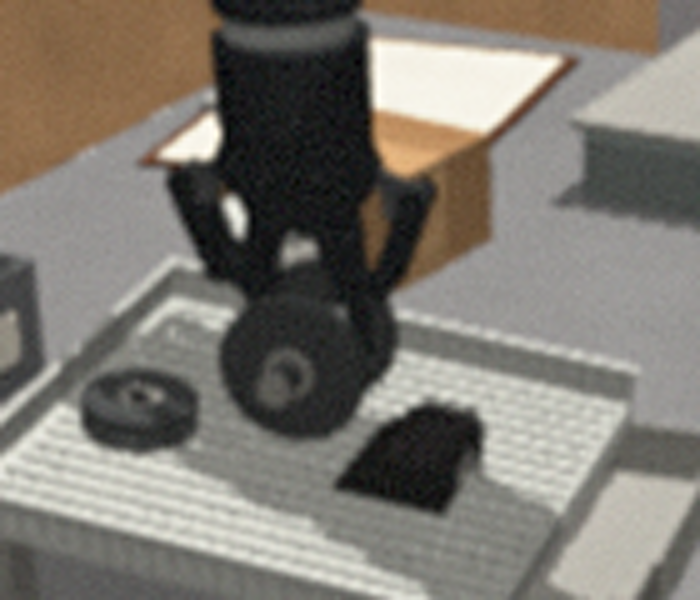

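>>> play_rows([
  {"x":0.05,"y":-0.03,"z":-0.03,"wx":-0.002,"wy":-0.009,"wz":0,"jaw":-0.6},
  {"x":0,"y":0,"z":-0.06,"wx":0,"wy":0,"wz":0,"jaw":-0.6},
  {"x":0,"y":0,"z":-0.04,"wx":0,"wy":0,"wz":0,"jaw":-0.6},
  {"x":0,"y":0,"z":0,"wx":0,"wy":0,"wz":0,"jaw":-0.6},
])

```text
t: 16.25
tool_pos: [599.3, -37.0, 77.0]
ee_rot: [0.546, 0.452, 0.544, -0.45]
ft_force: [-0.1, 0.5, -5.8]
opening: 0.395
```

```bash
python3 -c "
from h import *
togo(np.array([594.3,-37,71.8]),vert(10.7))
snap('side','s17');crop('s17',240,150,340,240,7,'c24')
"
```

```text
t 16.25 pos [599.3 -37.   77. ] x [ 0.004 -0.    -1.   ] jaw [0.982 0.187 0.004] jawyaw 10.78 F [-0.1  0.5 -5.8] open 0.395 q [-0.21  0.39  1.59  0.    1.15 -0.39]
togo [-0.05  -0.    -0.052] rot [ 0.0001  0.0028 -0.0009]
```

View pics/c24.png

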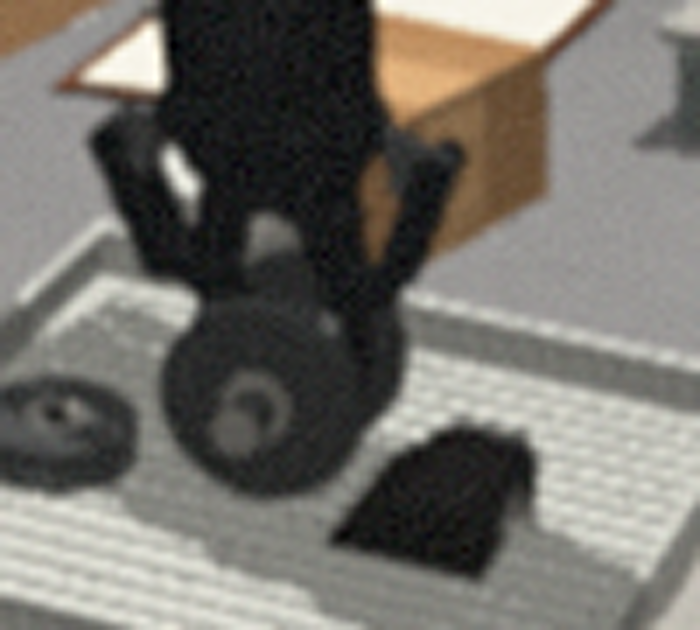

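>>> play_rows([
  {"x":-0.03,"y":0,"z":-0.04,"wx":0,"wy":0.002,"wz":0,"jaw":-0.6},
  {"x":-0.01,"y":0,"z":-0.02,"wx":0,"wy":0,"wz":0,"jaw":-0.6},
  {"x":0,"y":0,"z":0,"wx":0,"wy":0,"wz":0,"jaw":-0.6},
])

```text
t: 16.68
tool_pos: [595.4, -37.1, 71.3]
ee_rot: [0.545, 0.451, 0.544, -0.45]
ft_force: [-0.2, 0.1, -6.1]
opening: 0.394
```

```bash
python3 -c "
from h import *
togo(np.array([589,-38,66.1]),vert(10.7))
"
```

```text
t 16.68 pos [595.4 -37.1  71.3] x [ 0.002 -0.    -1.   ] jaw [0.982 0.187 0.002] jawyaw 10.77 F [-0.2  0.1 -6.1] open 0.394 q [-0.21  0.39  1.61  0.    1.14 -0.4 ]
togo [-0.064 -0.009 -0.052] rot [ 0.0002  0.0015 -0.0009]
```

>>> play_rows([
  {"x":-0.02,"y":-0.005,"z":-0.03,"wx":0,"wy":0,"wz":0,"jaw":-0.6},
  {"x":0,"y":0,"z":0,"wx":0,"wy":0,"wz":0,"jaw":-0.6},
])

```text
t: 16.92
tool_pos: [593.3, -37.6, 68.2]
ee_rot: [0.545, 0.451, 0.544, -0.45]
ft_force: [-0.2, 0.5, -6.8]
opening: 0.39
```

```bash
python3 -c "
from h import *
togo(np.array([589,-38,66.1]),vert(10.7))
snap('side','s18');crop('s18',240,150,340,240,7,'c25')
"
```

```text
t 16.93 pos [593.3 -37.6  68.2] x [ 0.002 -0.    -1.   ] jaw [0.982 0.187 0.002] jawyaw 10.78 F [-0.2  0.5 -6.8] open 0.39 q [-0.21  0.39  1.61  0.    1.13 -0.4 ]
togo [-0.043 -0.004 -0.021] rot [ 0.0003  0.0015 -0.0009]
```

View pics/c25.png

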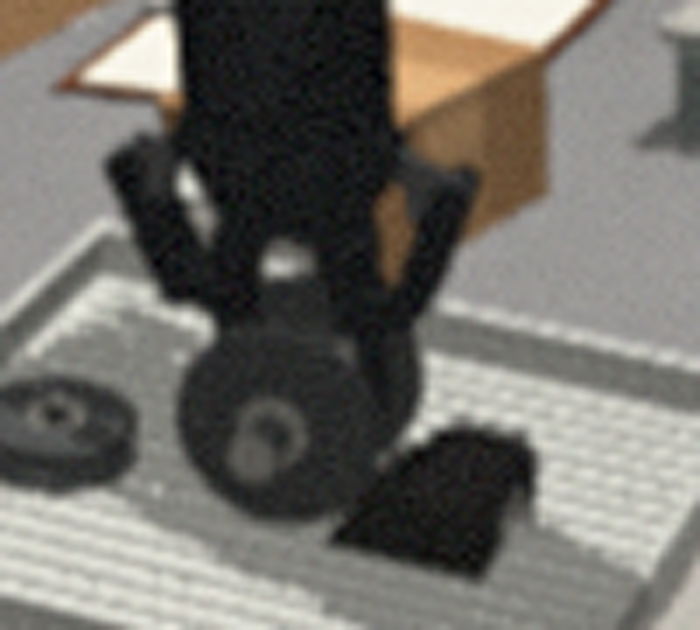

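>>> play_rows([
  {"x":-0.015,"y":0,"z":-0.01,"wx":0,"wy":0,"wz":0,"jaw":-0.6},
  {"x":0,"y":0,"z":0,"wx":0,"wy":0,"wz":0,"jaw":-0.6},
])

```text
t: 17.23
tool_pos: [592.4, -37.7, 67.7]
ee_rot: [0.546, 0.451, 0.544, -0.45]
ft_force: [-0.1, 0.1, -5.7]
opening: 0.393
```

>>> play_rows([
  {"x":-0.01,"y":0,"z":-0.01,"wx":0,"wy":0,"wz":0,"jaw":-0.6},
  {"x":0,"y":0,"z":0,"wx":0,"wy":0,"wz":0,"jaw":-0.6},
])

```text
t: 17.48
tool_pos: [592.4, -37.8, 67.5]
ee_rot: [0.547, 0.452, 0.543, -0.45]
ft_force: [-0.5, -0.5, -6.1]
opening: 0.394
```

>>> play_rows([
  {"x":0,"y":0,"z":-0.02,"wx":0,"wy":0,"wz":0,"jaw":-0.6},
])

```text
t: 17.6
tool_pos: [592.5, -37.7, 67.0]
ee_rot: [0.546, 0.452, 0.543, -0.45]
ft_force: [-6.2, 1.1, 10.2]
opening: 0.396
```

>>> play_rows([
  {"x":-0.02,"y":0,"z":0,"wx":0,"wy":0,"wz":0,"jaw":-0.6},
])

```text
t: 17.73
tool_pos: [591.1, -37.8, 67.4]
ee_rot: [0.547, 0.452, 0.543, -0.449]
ft_force: [-0.0, -0.6, -6.2]
opening: 0.391
```

>>> play_rows([
  {"x":-0.01,"y":0,"z":-0.01,"wx":0,"wy":0,"wz":0,"jaw":-0.6},
])

```text
t: 17.85
tool_pos: [590.5, -37.6, 66.9]
ee_rot: [0.547, 0.452, 0.542, -0.449]
ft_force: [-0.3, 0.8, 0.3]
opening: 0.391
```

>>> play_rows([
  {"x":-0.02,"y":-0.003,"z":0,"wx":0,"wy":0,"wz":0,"jaw":-0.6},
])

```text
t: 17.98
tool_pos: [588.9, -38.1, 67.0]
ee_rot: [0.548, 0.453, 0.542, -0.449]
ft_force: [0.2, 0.2, -4.3]
opening: 0.394
```

>>> play_rows([
  {"x":-0.02,"y":-0.003,"z":-0.002,"wx":0,"wy":0,"wz":0,"jaw":-0.6},
])

```text
t: 18.1
tool_pos: [587.3, -38.4, 66.7]
ee_rot: [0.548, 0.453, 0.542, -0.449]
ft_force: [0.0, 0.5, -3.6]
opening: 0.394
```

```bash
python3 -c "
from h import *
rep()
snap('side','s19');crop('s19',240,150,340,240,7,'c26')
"
```

```text
t 18.1 pos [587.3 -38.4  66.7] x [ 0.011 -0.001 -1.   ] jaw [0.982 0.187 0.01 ] jawyaw 10.79 F [ 0.   0.5 -3.6] open 0.394 q [-0.21  0.38  1.64  0.    1.12 -0.4 ]
```

View pics/c26.png

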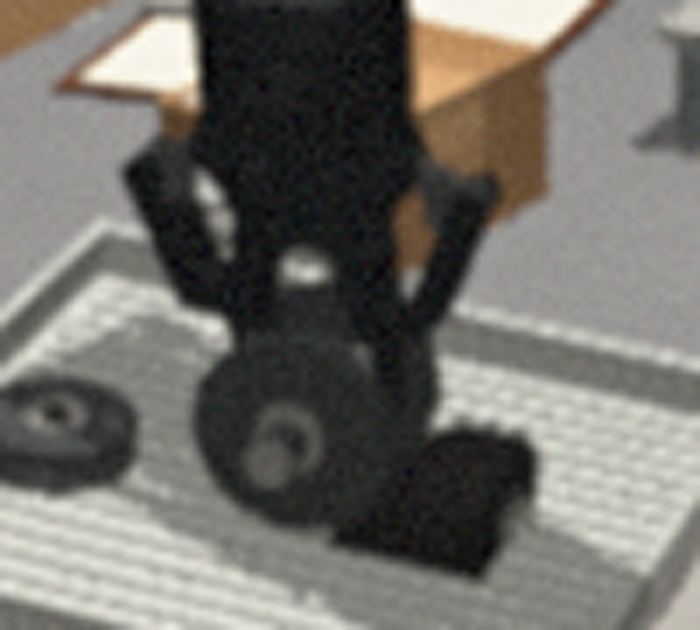

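>>> play_rows([
  {"x":-0.015,"y":-0.003,"z":-0.003,"wx":0,"wy":0,"wz":0,"jaw":-0.6},
])

```text
t: 18.27
tool_pos: [586.0, -38.8, 66.6]
ee_rot: [0.548, 0.453, 0.541, -0.449]
ft_force: [2.5, 0.7, -3.6]
opening: 0.392
```

>>> play_rows([
  {"x":-0.015,"y":-0.003,"z":-0.003,"wx":0,"wy":0,"wz":0,"jaw":-0.6},
])

```text
t: 18.4
tool_pos: [584.8, -39.2, 66.4]
ee_rot: [0.548, 0.453, 0.541, -0.448]
ft_force: [2.5, 0.4, -3.3]
opening: 0.393
```

>>> play_rows([
  {"x":0,"y":0,"z":-0.01,"wx":0,"wy":0,"wz":0,"jaw":-0.6},
  {"x":0,"y":0,"z":-0.005,"wx":0,"wy":0,"wz":0,"jaw":-0.6},
])

```text
t: 18.65
tool_pos: [584.8, -39.2, 66.3]
ee_rot: [0.548, 0.453, 0.541, -0.448]
ft_force: [-0.1, 0.2, 1.6]
opening: 0.392
```

```bash
python3 -c "
from h import *
rep()
snap('side','s20');crop('s20',250,170,340,240,8,'c27')
"
```

```text
t 18.65 pos [584.8 -39.2  66.3] x [ 0.012 -0.001 -1.   ] jaw [0.982 0.187 0.012] jawyaw 10.78 F [-0.1  0.2  1.6] open 0.392 q [-0.22  0.37  1.65  0.    1.11 -0.4 ]
```

View pics/c27.png

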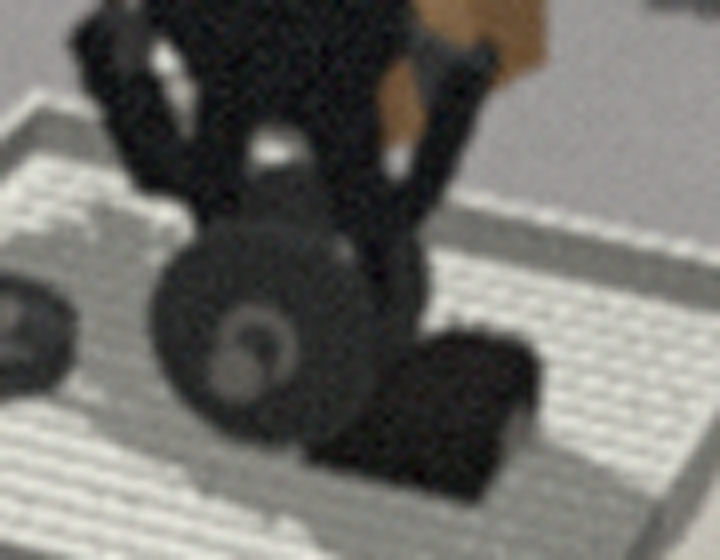

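>>> play_rows([
  {"x":0,"y":0,"z":0,"wx":0,"wy":0,"wz":0,"jaw":-0.25},
  {"x":0,"y":0,"z":0,"wx":0,"wy":0,"wz":0,"jaw":-0.18},
  {"x":0,"y":0,"z":0,"wx":0,"wy":0,"wz":0,"jaw":-0.14},
  {"x":0,"y":0,"z":0,"wx":0,"wy":0,"wz":0,"jaw":-0.1},
  {"x":0,"y":0,"z":0,"wx":0,"wy":0,"wz":0,"jaw":-0.1},
  {"x":0,"y":0,"z":0,"wx":0,"wy":0,"wz":0,"jaw":-0.1},
], force=20)

```text
t: 19.45
tool_pos: [585.0, -39.8, 66.1]
ee_rot: [0.549, 0.453, 0.541, -0.449]
ft_force: [0.1, -0.5, 1.1]
opening: 0.446
```

```bash
python3 -c "
from h import *
rep()
snap('side','s21');crop('s21',250,170,340,240,8,'c28')
"
```

```text
t 19.45 pos [585.  -39.8  66.1] x [ 0.013 -0.002 -1.   ] jaw [0.982 0.187 0.012] jawyaw 10.78 F [ 0.1 -0.5  1.1] open 0.446 q [-0.22  0.37  1.65  0.    1.11 -0.4 ]
```

View pics/c28.png

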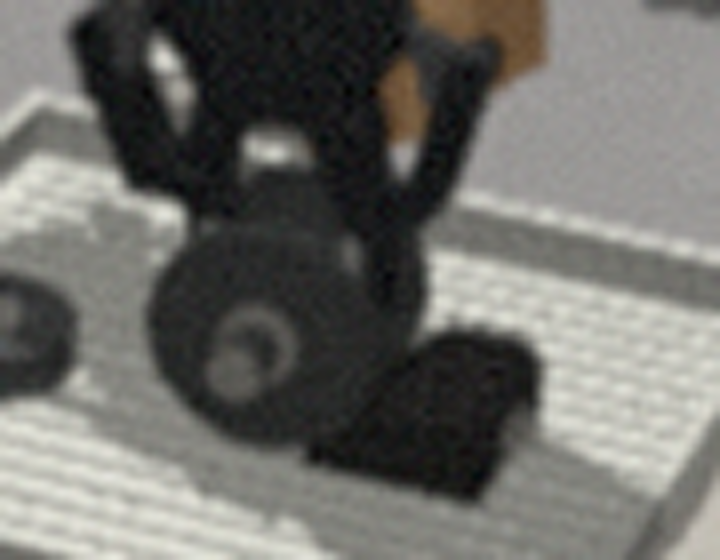

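>>> play_rows([
  {"x":0,"y":0,"z":0,"wx":0,"wy":0,"wz":0,"jaw":-0.06},
  {"x":0,"y":0,"z":0,"wx":0,"wy":0,"wz":0,"jaw":-0.02},
  {"x":0,"y":0,"z":0,"wx":0,"wy":0,"wz":0,"jaw":-0.02},
  {"x":0,"y":0,"z":0,"wx":0,"wy":0,"wz":0,"jaw":-0.02},
])

```text
t: 20.0
tool_pos: [584.9, -39.8, 66.2]
ee_rot: [0.549, 0.453, 0.541, -0.449]
ft_force: [0.0, 0.0, 1.0]
opening: 0.491
```

```bash
python3 -c "
from h import *
rep()
snap('side','s22');crop('s22',250,170,340,240,8,'c29')
"
```

```text
t 20.0 pos [584.9 -39.8  66.2] x [ 0.013 -0.002 -1.   ] jaw [0.982 0.187 0.012] jawyaw 10.78 F [0. 0. 1.] open 0.491 q [-0.22  0.37  1.65  0.    1.11 -0.4 ]
```

View pics/c29.png

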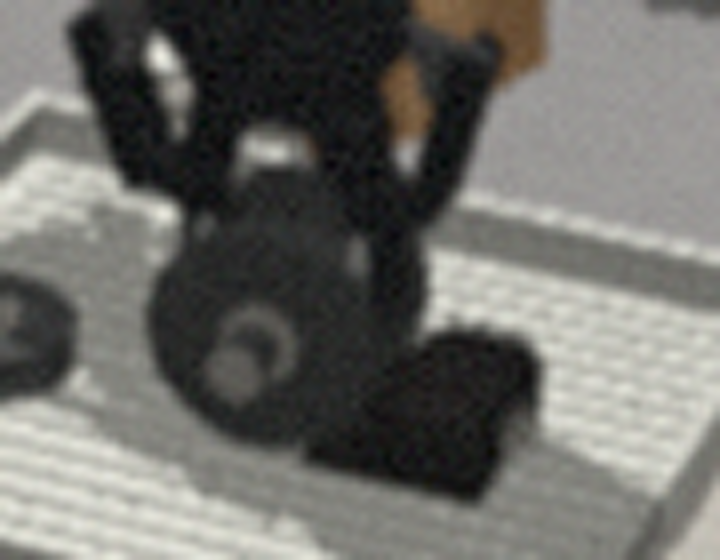

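>>> play_rows([
  {"x":0,"y":0,"z":0.05,"wx":0,"wy":0,"wz":0,"jaw":0},
  {"x":0,"y":0,"z":0.1,"wx":0,"wy":0,"wz":0,"jaw":0},
  {"x":0,"y":0,"z":0.15,"wx":0,"wy":0,"wz":0,"jaw":0},
])

```text
t: 20.42
tool_pos: [583.9, -39.6, 96.7]
ee_rot: [0.548, 0.453, 0.542, -0.449]
ft_force: [0.1, -0.5, -0.7]
opening: 0.498
```

```bash
python3 -c "
from h import *
rep()
snap('side','s23');crop('s23',250,170,340,240,8,'c30')
"
```

```text
t 20.43 pos [583.9 -39.6  96.7] x [ 0.01  -0.002 -1.   ] jaw [0.982 0.187 0.009] jawyaw 10.78 F [ 0.1 -0.5 -0.7] open 0.498 q [-0.22  0.33  1.63  0.    1.17 -0.4 ]
```

View pics/c30.png

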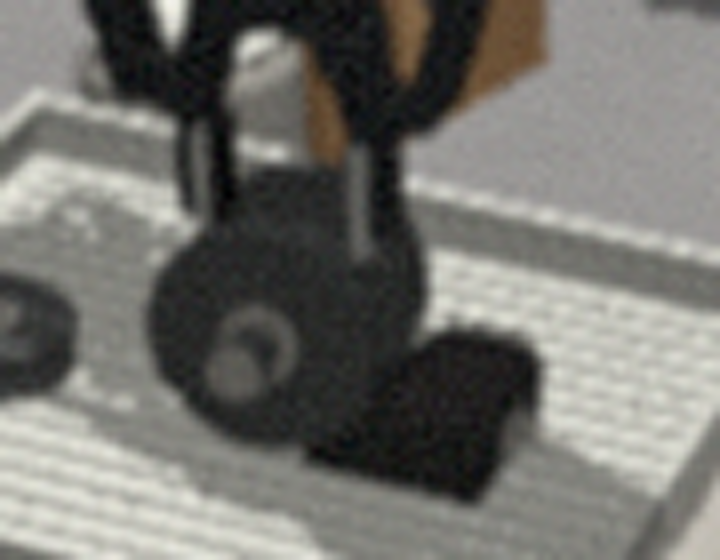

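Roller stays put. Retreat up and aside, then check from the top.

>>> play_rows([
  {"x":0,"y":0,"z":0.3,"wx":0,"wy":0,"wz":0,"jaw":0},
  {"x":0,"y":0,"z":0.4,"wx":0,"wy":0,"wz":0,"jaw":0},
  {"x":0,"y":0,"z":0.4,"wx":0,"wy":0,"wz":0,"jaw":0},
  {"x":-0.3,"y":-0.5,"z":0,"wx":0,"wy":0,"wz":0,"jaw":0},
  {"x":-0.3,"y":-0.5,"z":0,"wx":0,"wy":0,"wz":0,"jaw":0},
  {"x":-0.3,"y":-0.5,"z":0,"wx":0,"wy":0,"wz":0,"jaw":0},
  {"x":-0.3,"y":-0.5,"z":0,"wx":0,"wy":0,"wz":0,"jaw":0},
  {"x":-0.2,"y":-0.5,"z":0,"wx":0,"wy":0,"wz":0,"jaw":0},
  {"x":0,"y":0,"z":0,"wx":0,"wy":0,"wz":0,"jaw":0},
])

```text
t: 21.6
tool_pos: [445.0, -297.8, 224.9]
ee_rot: [0.558, 0.453, 0.534, -0.446]
ft_force: [0.7, 0.5, 0.9]
opening: 0.5
```

```bash
python3 -c "
from h import *
rep()
snap('side','s24');snap('top','t24');crop('s24',220,150,370,260,5,'c31');crop('t24',270,120,410,280,4,'c32')
"
```

```text
t 21.6 pos [ 445.  -297.8  224.9] x [ 0.033 -0.014 -0.999] jaw [0.981 0.191 0.03 ] jawyaw 11.02 F [0.7 0.5 0.9] open 0.5 q [-0.76  0.08  1.65  0.01  1.38 -0.95]
```

View pics/c31.png

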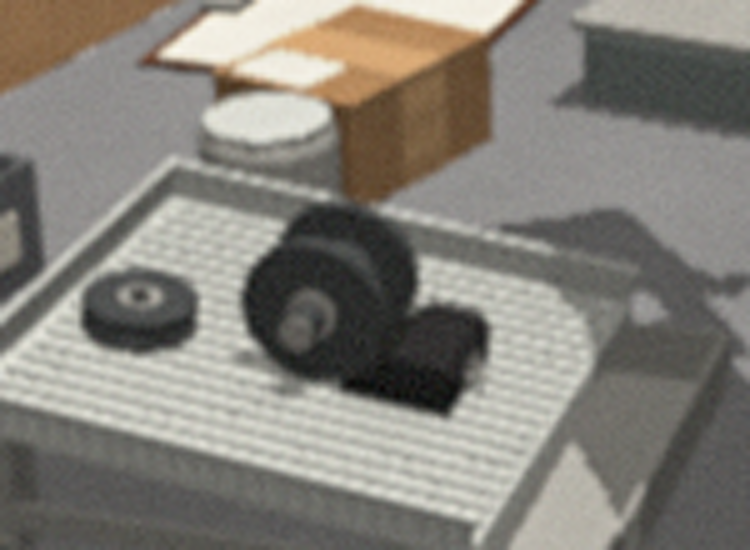

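View pics/c32.png

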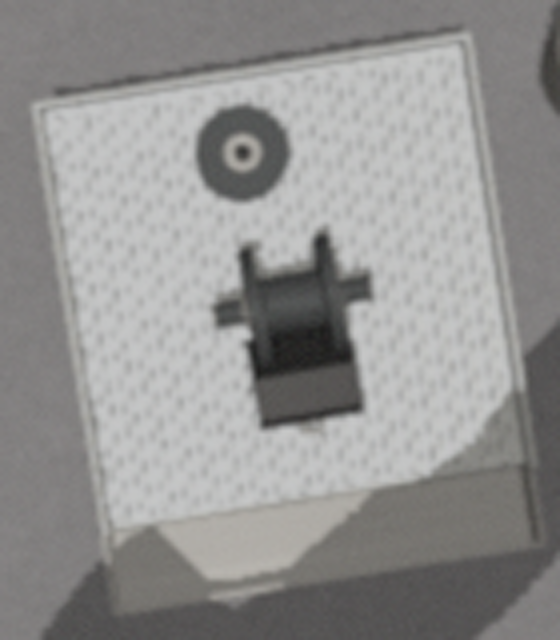

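View pics/t24.png

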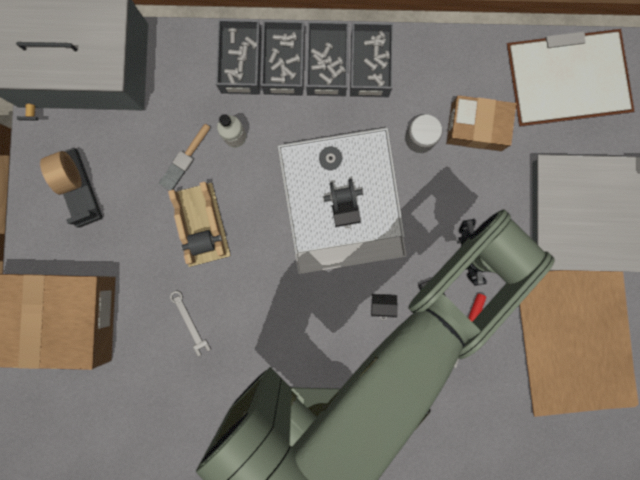

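```bash
python3 -c "
from h import *
a=np.load('pics/s24.npz')['im'].astype(int);b,_=snap('side','s25');b=b.astype(int)
k=np.s_[180:240,260:325];print(abs(a-b)[k].mean(),abs(a-b)[k].max(),abs(a-b)[300:340,280:380].mean())
rep();print(order.sign_off())"
```

```text
3.032051282051282 25 2.666166666666667
t 21.75 pos [ 446.7 -293.9  224.3] x [ 0.033 -0.011 -0.999] jaw [0.98  0.197 0.03 ] jawyaw 11.35 F [-0.4  0.3  0.5] open 0.503 q [-0.75  0.08  1.65  0.01  1.38 -0.95]
the job is handed in; nothing more can be done
None
```

I set the chock that was farthest from the base flat on the ribbed deck, about square across the slope with its slanted face uphill. I then lifted the roller straight out of the saddle by its waist and lowered it, still gripped, against that face before letting go. The job was handed in at 21.75 s.

**Last checks**
- The top and side views show the roller resting against the chock and lined up with it, with both flanges backed. It did not visibly move as the gripper opened and lifted away. The last frame pair, only about 0.1 s apart, differed by no more than noise.
- The gripper had moved clear by then. The plain roller, the sheave and the other bystanders look unmoved.
- The highest contact force I read was about 10 N upward when the roller touched the deck. I only sampled force at the end of moves.

**Checks that disagreed**
- **TCP height:** the reported TCP height was about 33 mm lower than the cameras showed, so I set heights from the images and from contact.
- **Chock shift:** the chock slid about 3 mm downhill as I snugged the roller against it. It stayed flat.
- **Chock angle:** the pictures put the chock at about 11–12 degrees and the deck at about 10–11, so it may be up to about 1 degree off square.

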